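# Change the filter cartridges and set the run timer

## Robot

A 6-joint arm with a two-finger parallel gripper is mounted at the origin on the work surface. World frame = base frame: x ahead of the robot, y to its left, z up, the work surface at z = 0. Lengths are in m, angles in degrees, forces in N, time in s.
With the tool pointing down it reaches from about 0.35 to 0.875 m from the base axis. Payload 4.2 kg.
Tool frame: the origin (TCP) lies at the very end of the fingers, on their centre line; the grasp point (between the pads) lies 19 mm behind it; z points along the fingers, y is the line along which they close (so a half turn about z gives the same grasp; the last joint's range is limited). The gripper opens to 87 mm and grips with 3 to 60 N. Pads are 19 mm wide; open, the fingers measure 117 mm over their backs; the gripper's body (75 mm by 190 mm) begins 51 mm behind the grasp point.
Start: joints at [79.905, 22.042, 0.453, 0, -68.411, -14.817], TCP at [0.263, 0.567, 0.223] pointing down, gripper open.
Joint ranges: [-179.83, 179.83], [-69.29, 118.12], [-61.27, 80.66], [-181.25, 117.63], [-171.15, -9.14], [-177.46, 177.46]. Speed limits (degrees/s): [159.86, 159.86, 180, 180, 180, 180].

## Interface

Orientations are given as a 3x3 rotation matrix whose columns are the frame's x, y, z axes.
In Python, from station import * gives the robot as it stands.
- The arm moves only by the shell command python3 -m pendant 'ROWS'. ROWS is JSON, a list of rows, each an object of numbers: "x", "y", "z": the shift along the world's x, y, z normalised to -1 to 1, where 1 is 250 mm; "rx", "ry", "rz": the turn, a rotation vector about the world's x, y, z normalised to -1 to 1, where 1 is 180 degrees; "claw": the opening, from 0 (shut) to 1 (fully open). A call has exactly 8 rows; each row is the pose to reach, as a shift and turn from the pose commanded when the call began, turning the shorter way round; what a row does not reach only later rows make up. A row lasts 1/8 s, in which the tool goes at most 62.5 mm and 10.7 degrees, less where a joint would pass 70% of its speed; a pose out of reach is approached as far as the arm can. A call with a number of a shift or a turn outside -1 to 1 is refused whole. A call with a gripper value outside its range is refused whole. The fingers move at their own pace and stop on an object; the grip force is fixed at half the most. Time passes only in rows, so rows that repeat a pose let the fingers close, or fill a call up. It gives the time, the measured TCP pose, the force, the opening and the grip force at its end, in the units of the state.
- sense(): the state, without advancing time (a new reading comes with each control period).
- capture(name): name is "scene" or "side" or "wrist"; returns a dict with "color" (480x640x3 uint8, red, green, blue), "mtx" (3x3 intrinsics, pixels), "k1" (the pictures are not rectified: a ray, as slopes to the right and down, at radius r is drawn at 1 + k1 r^2 times it, then the intrinsics apply), "world_to_cam" (4x4, takes a point from world to camera coordinates). Camera axes: x right, y up, looking along -z (the intrinsics and any distortion apply to the point x, -y, -z); pixel columns grow to the right and rows downward; lengths in m; the calibration is good to about 2 mm. A picture is of the moment at which its call begins. There is no depth.
- finish_job(): hands the job in; it is judged then, once.
Trained networks look in a picture, given as the dict that the camera call returned (one of the last four; its "shot" number tells which), for a name from the list of things; names that differ only in an ending like _2 or _b are one class to them, and where a whole thing is asked for, a point or a joint stands for the part that bears it (a point fixed in the world has none). Each returns a list of dicts, best first, with "conf" (0 to 1); they miss things now and then, are a little off and sometimes report something else, mostly with a low value. They report only what shows in the picture. A call takes as long as a camera call. They do not tell look-alikes from the thing itself.
- search_frame(picture, label): "centre" ([column, row] in pixels, amid what is visible of it).
- regions_of(picture, label): "region" (480x640 bool, what is visible of it) and "centre" ([column, row] in pixels, amid what is visible of it).
The state is a dict: "time_s": time; "joints": joint angles; "joint_velocities": joint speeds; "effort": joint torques, N m; "tcp_pos": TCP position; "ee_rot": TCP orientation; "wrist_force": force on the tool from outside, world axes, zero at the start; "moment": the same for the moment, N m; "gripper_width": opening from 0.0 (shut) to 1.0 (fully open); "gripper_force": force on a finger pad.
Only numpy, scipy, OpenCV 4.12 (cv2) and the standard library are available. Lean on these libraries where they do the work, as an engineer would, in place of code of your own. Each camera call takes 0.05 s, during which the arm holds its last target. There are 200 camera calls.

## Task

Unlock the used, red-winged cartridge from its bayonet port (press, quarter turn anticlockwise, lift), stand it upright in the yellow waste tray, and lock every blue-winged cartridge into a free port: lugs into the slots, press down against the spring, a quarter turn clockwise, let it rise into its seat. Roll the timer's two knurled thumbwheels by their edges so that 26 stands squarely in the windows. When all that is done press the green start button fully in and let go; leave the glassware standing where it is.

Things in the scene. Friction and masses are not known exactly. Their poses are not given: they have to be found in the camera images.
- cart_a: filter cartridge A, stands upright (may be absent): white cylinder 44 mm wide, 62 mm high, heavy steel foot, blue band; blue wing on top 60 mm long (its x), 20 mm thick (its y), 62 to 92 mm above the foot. A flat steel bar through the foot makes two lugs along its x: 68 mm tip to tip, 12 mm wide, 6 to 14 mm above the foot. Origin: centre of the underside, z up. Half a turn makes no difference. 0.14 to 0.25 kg.
- cart_b: filter cartridge B, like A (may be absent)
- cart_c: filter cartridge C, like A (may be absent)
- cart_used: the used cartridge: same shape and sizes as A, but with a red wing and an orange band, 0.14 to 0.25 kg; it starts locked in one of the ports and comes out the opposite way: press, quarter turn anticlockwise seen from above, lift
- waste_tray: yellow waste tray, open on top, 120 x 120 mm, 30 mm high, walls and floor 4 mm thick, fixed to the bench; origin at the centre of its underside
- port_a: bayonet port A, one of three in a row on the 10 mm thick aluminium plate: grey square socket 84 x 84 mm, 38 mm high. Origin: centre of its underside, z up. Any cartridge fits any port. Throat 46 mm wide; two slots 18 mm wide along its x axis (edged by red marks) let the lugs down; the seats lie along its y axis (green marks). Each port has its own yaw; half a turn makes no difference.
- port_b: port B, like A (which place each letter has varies). Ledge undersides are 30 mm above the port's origin: with the cartridge's foot pressed to 10 to 15 mm above the origin it can turn from the slots, only clockwise seen from above, a quarter turn to a stop (and back).
- port_c: port C, like A. Locked: let go after the quarter turn, the spring lifts the lugs 4 mm into the seats; the foot then stands 20 mm above the port's origin, cartridge x along port y.
- plunger_a (a joint): how far port A's black spring plunger (38 mm disc) is pressed down: 0 to 0.018 m; its top stands 28 mm above the port's origin at 0; 0.8 N per mm, 15 N at the bottom; about 0.008 with a locked cartridge. Other ports are alike.
- timer: run timer, a white box 160 mm (x) by 200 mm (y), 110 mm high, fixed to the bench, origin at the centre of its underside, its x pointing away from the robot, its front (-x) with a blue stripe. On its top, from its +y side: tens wheel, tens window, units window, units wheel, green start button.
- tens_rim (a point): top of the tens thumbwheel's knurled rim, which stands 17 mm proud of the timer's top. Wheel: 135 mm in diameter over 20 low ridges, 18 mm wide, axis along the timer's y, 67.5 mm straight below this point; its rim is bare through about 45 mm either way along the timer's x. This point does not turn with the wheel; its x, y, z axes are the timer's.
- units_rim (a point): top of the units thumbwheel's knurled rim, which stands 17 mm proud of the timer's top. Wheel: 135 mm in diameter over 20 low ridges, 18 mm wide, axis along the timer's y, 67.5 mm straight below this point; its rim is bare through about 45 mm either way along the timer's x. This point does not turn with the wheel; its x, y, z axes are the timer's.
- tens_window (a point): centre of the tens window (30 x 26 mm) in the timer's top; a yellow digit 18 mm high on a black drum, read from the robot's side
- units_window (a point): centre of the units window, the same
- wheel_tens (a joint): angle of the tens thumbwheel: 0 shows digit 0, each digit is 0.6283 rad (digit n at n x 0.6283, up to 9; stops just beyond 0 and 9). Pushing the top of the rim along the timer's +x (away from its blue-striped front) raises the digit. Stays where it is left (friction about 1 N at the rim). Its yellow-on-black drum shows in the window.
- wheel_units (a joint): angle of the units thumbwheel: 0 shows digit 0, each digit is 0.6283 rad (digit n at n x 0.6283, up to 9; stops just beyond 0 and 9). Pushing the top of the rim along the timer's +x (away from its blue-striped front) raises the digit. Stays where it is left (friction about 1 N at the rim). Its yellow-on-black drum shows in the window.
- start_top (a point): centre of the top of the green start button, 30 mm in diameter, pressed straight down
- start (a joint): travel of the start button: 0 out, 0.006 m fully in (about 5 N); springs back
- flask_1: conical glass flask, 86 mm wide at the foot, 130 mm high, to be left alone; origin under its centre
- flask_2: conical glass flask, 77 mm wide, 117 mm high, to be left alone; origin under its centre
- reagent: amber reagent bottle, 72 mm wide, 150 mm high, to be left alone; origin under its centre
- beaker: glass beaker, 76 mm wide, 90 mm high, to be left alone; origin under its centre
Things that resemble listed ones, but are neither listed nor needed, are in the scene too. Of the things that look like the waste_tray, take the one that is farthest from the robot's base at the start.

How it is judged:
By the outcome, as a careful person would: the job done as asked, in the order asked, and still so for the second after the job is handed in, with the robot touching nothing.
Of cart_a, cart_b, cart_c only 2 to 3 are there at a start; the rules pass over those that are not, and their reading is None.
At some moment in a run one of cart_a, cart_b, cart_c may be knocked a few centimetres aside while the robot is not near it.
It also fails if it takes over 210 s, if anything falls off the work surface, if the arm or the gripper's body presses on something with over 40 N, if the wrist force passes 120 N, or if a joint passes its speed limit or range.

## Working session

There is one attempt and no reset: what is moved stays moved. The work goes in short steps, Python scripts to look and compute and a shell command to move; the robot and the scene stay as the last step left them, time stands still between calls to the robot, and variables do not carry over. Pictures are saved under pics/ and viewed, at most 14 in all, crops included, and the job is handed in when it is done.

```bash
ls; mkdir -p pics
cat > h.py <<'E'
import numpy as np, cv2
from station import *
def ray(p,uv):
    M=np.array(p["mtx"]);W=np.array(p["world_to_cam"])
    d=np.array([(uv[0]-M[0,2])/M[0,0],(uv[1]-M[1,2])/M[1,1]])
    u=d.copy()
    for _ in range(20): u=d/(1+p["k1"]*(u@u))
    R=W[:3,:3]; o=-R.T@W[:3,3]
    return o,R.T@np.array([u[0],-u[1],-1])
def onz(p,uv,z):
    o,d=ray(p,uv); return o+d*(z-o[2])/d[2]
def proj(p,X):
    W=np.array(p["world_to_cam"]);M=np.array(p["mtx"])
    c=W[:3,:3]@np.array(X)+W[:3,3]; u=np.array([c[0],-c[1]])/-c[2]
    u=u*(1+p["k1"]*(u@u)); return np.array([M[0,0]*u[0]+M[0,2],M[1,1]*u[1]+M[1,2]])
def save(n,im): cv2.imwrite("pics/%s.png"%n,cv2.cvtColor(im,cv2.COLOR_RGB2BGR))
E
python3 - <<'E'
from h import *
a=capture("scene");b=capture("side")
save("scene",a["color"]);save("side",b["color"])
for n,p in (("scene",a),("side",b)):
    W=np.array(p["world_to_cam"]);print(n,-W[:3,:3].T@W[:3,3],p["k1"])
    for l in ["cart_a","cart_used","waste_tray","port_a","timer","tens_window","start_top","flask_1","reagent","beaker"]:
        print(l,[(np.round(r["centre"]).tolist(),round(r["conf"],2)) for r in search_frame(p,l)])
print(sense())
E
```

```text
pics
scene [1.33646082 0.68936031 1.03633569] -0.03770082029576368
cart_a [([397.0, 280.0], 0.94), ([355.0, 258.0], 0.76), ([235.0, 211.0], 0.36)]
cart_used [([280.0, 270.0], 0.89)]
waste_tray [([452.0, 320.0], 0.95), ([483.0, 258.0], 0.81)]
port_a [([321.0, 305.0], 0.73), ([287.0, 290.0], 0.68), ([364.0, 327.0], 0.58)]
timer [([237.0, 213.0], 0.95)]
tens_window [([234.0, 215.0], 0.88)]
start_top [([216.0, 180.0], 0.61), ([237.0, 214.0], 0.27)]
flask_1 [([224.0, 290.0], 0.85), ([271.0, 180.0], 0.69)]
reagent [([176.0, 240.0], 0.95), ([365.0, 328.0], 0.27)]
beaker [([256.0, 325.0], 0.95), ([234.0, 211.0], 0.57)]
side [ 0.06960715 -0.78667326  0.6415622 ] -0.08787883164637329
cart_a [([272.0, 230.0], 0.93), ([291.0, 258.0], 0.65)]
cart_used [([371.0, 239.0], 0.8)]
waste_tray [([249.0, 215.0], 0.9), ([178.0, 241.0], 0.64), ([341.0, 239.0], 0.6)]
port_a [([317.0, 220.0], 0.87), ([341.0, 243.0], 0.66), ([369.0, 267.0], 0.62)]
timer [([400.0, 330.0], 0.71)]
tens_window [([402.0, 230.0], 0.74), ([399.0, 332.0], 0.63)]
start_top [([374.0, 242.0], 0.74), ([427.0, 321.0], 0.7), ([378.0, 291.0]
[... 339 characters left out ...]
106503e+01, -1.48155983e+01]), 'joint_velocities': array([ 0.12751189, -0.0333539 ,  0.03677424, -0.01168113, -0.05363443,
       -0.04580697]), 'effort': array([ 5.37309734e-04, -3.90482533e+01,  1.87624240e+01,  4.22451317e+00,
        1.54654880e-02, -1.81177501e-05]), 'tcp_pos': array([0.26322274, 0.5668484 , 0.22254068]), 'ee_rot': array([[ 9.06972825e-01, -4.21189144e-01, -2.47818480e-06],
       [-4.21189144e-01, -9.06972825e-01, -9.95848565e-06],
       [ 1.94675978e-06,  1.00758604e-05, -1.00000000e+00]]), 'wrist_force': array([-0.44772594,  0.34898558, -0.39863071]), 'moment': array([-0.00906673,  0.02145751, -0.01954047]), 'gripper_force': 0.0, 'gripper_width': 1.0002119528831197}
```

View pics/scene.png

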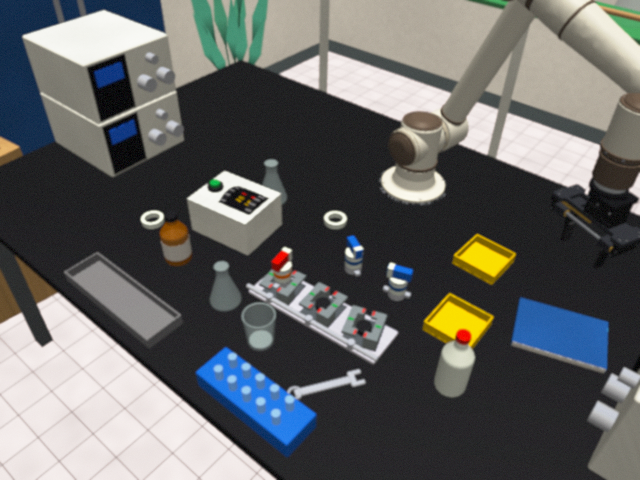

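View pics/side.png

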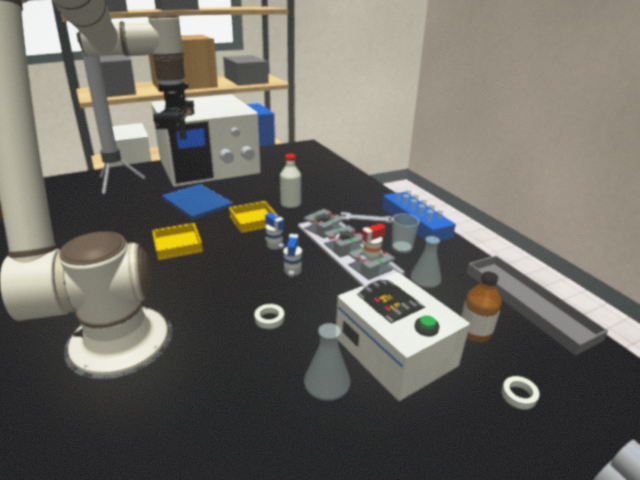

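The scene shows two blue carts (355,258) and (397,280), and the red-winged one in the left port (282,268). The other ports are at (321,303) and (364,327). There are two trays, at (452,320) and (483,258). The timer is at (237,213).

Run:
```python
from h import *
a=capture("scene");b=capture("side")
S=lambda uv,z:print(uv,z,onz(a,uv,z).round(3)); T=lambda uv,z:print(" side",uv,z,onz(b,uv,z).round(3))
print("trays");S((452,320),.015);S((483,258),.015);T((252,216),.015);T((178,241),.015)
print("cart wing tops blue");S((352,243),.092);S((400,269),.092);T((293,240),.092);T((273,218),.092)
print("used wing top");S((282,254),.122);T((373,229),.122)
print("ports");S((282,285),.048);S((323,301),.048);S((366,325),.048);T((371,263),.048);T((345,239),.048);T((322,215),.048)
print("timer corners");[S(c,.11) for c in ((213,175),(281,205),(250,221),(188,205))]
[T(c,.11) for c in ((393,273),(467,325),(403,360),(338,296))]
S((216,184),.12);T((428,323),.12)
print("beaker,flask");S((260,345),0);S((225,305),0);S((272,200),0);S((176,260),0)
im=cv2.resize(a["color"][160:350,180:500],(800,475),interpolation=cv2.INTER_CUBIC);save("crop1",im)
```

```text
trays
(452, 320) 0.015 [0.441 0.385 0.015]
(483, 258) 0.015 [0.194 0.341 0.015]
 side (252, 216) 0.015 [0.432 0.403 0.015]
 side (178, 241) 0.015 [0.191 0.34  0.015]
cart wing tops blue
(352, 243) 0.092 [0.446 0.085 0.092]
(400, 269) 0.092 [0.446 0.231 0.092]
 side (293, 240) 0.092 [0.439 0.09  0.092]
 side (273, 218) 0.092 [0.436 0.223 0.092]
used wing top
(282, 254) 0.122 [0.615 0.    0.122]
 side (373, 229) 0.122 [0.622 0.012 0.122]
ports
(282, 285) 0.048 [0.639 0.02  0.048]
(323, 301) 0.048 [0.616 0.13  0.048]
(366, 325) 0.048 [0.61  0.251 0.048]
 side (371, 263) 0.048 [ 0.601 -0.024  0.048]
 side (345, 239) 0.048 [0.6   0.108 0.048]
 side (322, 215) 0.048 [0.607 0.263 0.048]
timer corners
(213, 175) 0.11 [ 0.485 -0.386  0.11 ]
(281, 205) 0.11 [ 0.463 -0.142  0.11 ]
(250, 221) 0.11 [ 0.565 -0.157  0.11 ]
(188, 205) 0.11 [ 0.625 -0.332  0.11 ]
 side (393, 273) 0.11 [ 0.568 -0.157  0.11 ]
 side (467, 325) 0.11 [ 0.598 -0.359  0.11 ]
 side (403, 360) 0.11 [ 0.437 -0.38   0.11 ]
 side (338, 296) 0.11 [ 0.421 -0.18   0.11 ]
(216, 184) 0.12 [ 0.519 -0.335  0.12 ]
 side (428, 323) 0.12 [ 0.526 -0.331  0.12 ]
beaker,flask
(260, 345) 0 [0.781 0.078 0.   ]
(225, 305) 0 [ 0.748 -0.074  0.   ]
(272, 200) 0 [ 0.358 -0.278  0.   ]
(176, 260) 0 [ 0.72  -0.292  0.   ]
```

View pics/crop1.png

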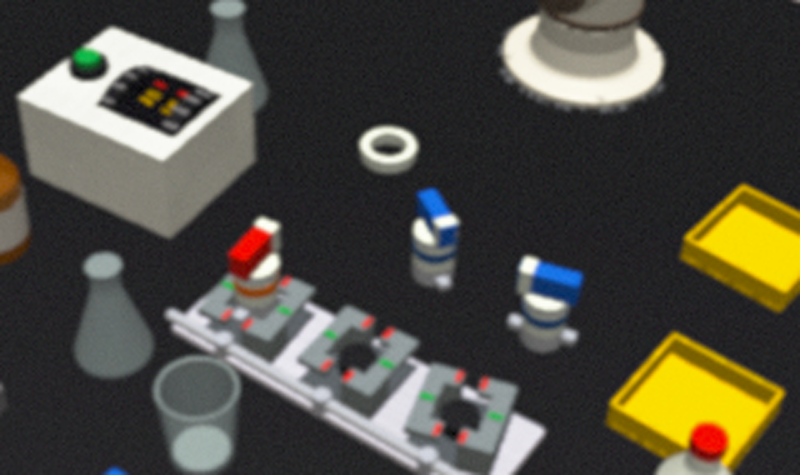

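Candidates:
- **Tray:** (452,320) is 0.59 m from the base and (483,258) is 0.39 m, so I take (452,320).
- **Used cartridge:** the only red wing is at (282,254). The bottle with the red cap at (455,360) isn't it.
- **Blue cartridges:** (355,258) and (397,280).

The crop confirms this. Next I go above the ports for a wrist view.

```bash
python3 -m pendant '[{"z":0.3,"claw":1},{"z":0.5,"x":0.15,"y":-0.25,"claw":1},{"z":0.72,"x":0.3,"y":-0.5,"claw":1},{"z":0.72,"x":0.4,"y":-0.7,"claw":1},{"z":0.72,"x":0.45,"y":-0.9,"claw":1},{"z":0.72,"x":0.5,"y":-1,"claw":1},{"z":0.72,"x":0.5,"y":-1,"claw":1},{"z":0.72,"x":0.5,"y":-1,"claw":1}]'
python3 -m pendant '[{"x":0.1,"y":-0.2,"rz":0.05,"claw":1},{"x":0.2,"y":-0.4,"rz":0.1,"claw":1},{"x":0.3,"y":-0.6,"rz":0.138,"claw":1},{"x":0.4,"y":-0.78,"rz":0.138,"claw":1},{"x":0.45,"y":-0.78,"rz":0.138,"claw":1},{"x":0.45,"y":-0.78,"rz":0.138,"claw":1},{"x":0.45,"y":-0.78,"rz":0.138,"claw":1},{"x":0.45,"y":-0.78,"rz":0.138,"claw":1}]'
python3 - <<'E'
from h import *
p=capture("wrist");save("w1",p["color"])
W=np.array(p["world_to_cam"]);print(-W[:3,:3].T@W[:3,3],W[:3,:3].round(2))
s=sense();print(s["tcp_pos"],s["ee_rot"].round(3),s["joints"].round(1),s["time_s"])
for l in ["cart_a","cart_used","port_a"]:
  print(l,[(np.round(r["centre"]).tolist(),round(r["conf"],2)) for r in search_frame(p,l)])
E
```

```text
[0.3290072  0.53628203 0.38399092] [[-0.42 -0.91 -0.  ]
 [ 0.88 -0.41 -0.26]
 [ 0.24 -0.11  0.96]]
[0.26322546 0.56681557 0.22253275] [[ 0.907 -0.421 -0.   ]
 [-0.421 -0.907 -0.   ]
 [-0.     0.    -1.   ]] [ 79.9  22.    0.5  -0.  -68.4 -14.8] 1.25
cart_a []
cart_used []
port_a []$[0]: bad value
$[0]: bad value
```

View pics/w1.png

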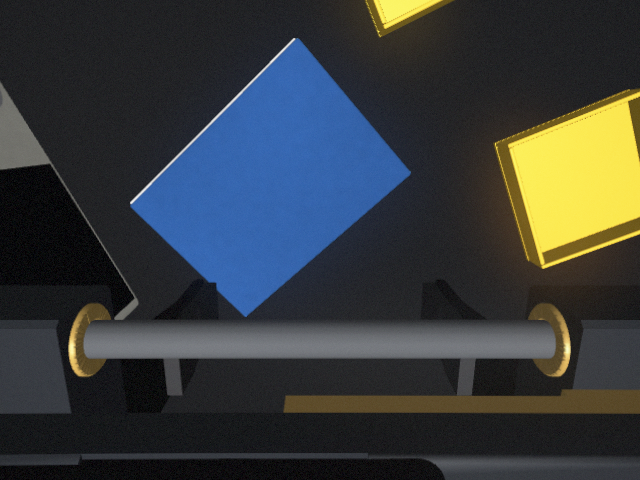

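That view was from the start pose, because both calls were refused: each row needs all seven keys. Two calls at full form now.

```bash
python3 -m pendant '[{"x":0,"y":0,"z":0.25,"rx":0,"ry":0,"rz":0,"claw":1},{"x":0.15,"y":-0.2,"z":0.4,"rx":0,"ry":0,"rz":0,"claw":1},{"x":0.25,"y":-0.4,"z":0.5,"rx":0,"ry":0,"rz":0,"claw":1},{"x":0.35,"y":-0.6,"z":0.6,"rx":0,"ry":0,"rz":0,"claw":1},{"x":0.4,"y":-0.8,"z":0.7,"rx":0,"ry":0,"rz":0,"claw":1},{"x":0.4,"y":-1,"z":0.72,"rx":0,"ry":0,"rz":0,"claw":1},{"x":0.4,"y":-1,"z":0.72,"rx":0,"ry":0,"rz":0,"claw":1},{"x":0.4,"y":-1,"z":0.72,"rx":0,"ry":0,"rz":0,"claw":1}]'
python3 -m pendant '[{"x":0.1,"y":-0.2,"z":0,"rx":0,"ry":0,"rz":0.05,"claw":1},{"x":0.2,"y":-0.4,"z":0,"rx":0,"ry":0,"rz":0.1,"claw":1},{"x":0.3,"y":-0.6,"z":0,"rx":0,"ry":0,"rz":0.138,"claw":1},{"x":0.35,"y":-0.78,"z":0,"rx":0,"ry":0,"rz":0.138,"claw":1},{"x":0.35,"y":-0.78,"z":0,"rx":0,"ry":0,"rz":0.138,"claw":1},{"x":0.35,"y":-0.78,"z":0,"rx":0,"ry":0,"rz":0.138,"claw":1},{"x":0.35,"y":-0.78,"z":0,"rx":0,"ry":0,"rz":0.138,"claw":1},{"x":0.35,"y":-0.78,"z":0,"rx":0,"ry":0,"rz":0.138,"claw":1}]'
python3 - <<'E'
from h import *
p=capture("wrist");save("w2",p["color"])
s=sense();print(s["tcp_pos"],s["ee_rot"].round(3),s["joints"].round(1),s["time_s"])
for l in ["cart_a","cart_used","port_a"]:
  print(l,[(np.round(r["centre"]).tolist(),round(r["conf"],2)) for r in search_frame(p,l)])
E
```

```text
time_s: 2.4
tcp_pos: [0.3632, 0.3169, 0.4026]
ee_rot: [[0.907, -0.421, -0.0], [-0.421, -0.907, 0.001], [-0.0, -0.001, -1.0]]
wrist_force: [0.6, -0.4, 0.5]
gripper_width: 1.002
gripper_force: 0.0
time_s: 3.4
tcp_pos: [0.4506, 0.1229, 0.4024]
ee_rot: [[1.0, 0.001, -0.0], [0.001, -1.0, -0.0], [-0.0, 0.0, -1.0]]
wrist_force: [0.1, -0.1, 0.0]
gripper_width: 0.999
gripper_force: 0.0
[0.45060795 0.12274711 0.40249101] [[ 1.  0. -0.]
 [ 0. -1.  0.]
 [-0. -0. -1.]] [ 35.2   1.8  -0.4  -0.  -87.8  54.8] 3.45
cart_a [([236.0, 199.0], 0.78), ([348.0, 203.0], 0.6)]
cart_used [([432.0, 36.0], 0.64)]
port_a [([221.0, 59.0], 0.98), ([402.0, 55.0], 0.68), ([591.0, 144.0], 0.58), ([316.0, 51.0], 0.55)]
```

View pics/w2.png

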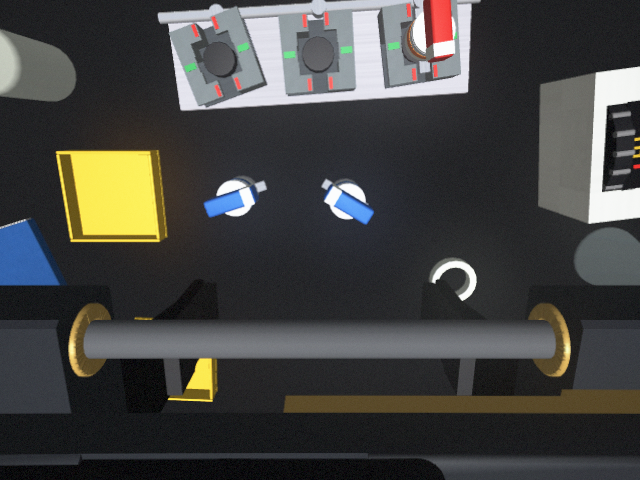

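The wrist view shows the ports at (218,58), (318,52) and (415,50), blue wings at (235,199) and (347,203), and the red wing at (440,28). Now a zoomed crop plus mark segmentation.

```bash
cat >> h.py <<'E'
def blobs(p,kind,amin=12):
    h=cv2.cvtColor(p["color"],cv2.COLOR_RGB2HSV)
    lo,hi={"red":((172,120,90),(180,255,255)),"green":((45,90,70),(80,255,255)),"blue":((100,140,70),(125,255,255))}[kind]
    m=cv2.inRange(h,lo,hi)
    if kind=="red": m|=cv2.inRange(h,(0,120,90),(6,255,255))
    n,l,st,c=cv2.connectedComponentsWithStats(m)
    return [(c[i],st[i,4],l==i) for i in range(1,n) if st[i,4]>=amin]
E
python3 - <<'E'
from h import *
p=capture("wrist")
save("crop2",cv2.resize(p["color"][0:230,160:480],(800,575),interpolation=cv2.INTER_CUBIC))
for k,z in(("red",.048),("green",.048),("blue",.092)):
    for c,a,m in blobs(p,k): print(k,c.round(1),a,onz(p,c,z).round(4)[:2])
E
```

```text
red [436.6  20.9] 1142 [ 0.6416 -0.0114]
red [407.5   9.9] 45 [0.6528 0.0222]
red [325.5  18.6] 41 [0.6443 0.1147]
red [303.6  20.4] 40 [0.6424 0.1395]
red [214.1  22.8] 44 [0.6399 0.2412]
red [194.   30.6] 45 [0.6319 0.2647]
red [439.3  57.8] 84 [ 0.6031 -0.0175]
red [434.4  70.8] 42 [ 0.5891 -0.0128]
red [413.2  74. ] 38 [0.5856 0.0117]
red [329.9  82.5] 36 [0.5765 0.1092]
red [236.7  83.1] 36 [0.5759 0.2191]
red [308.8  84.4] 32 [0.5744 0.1342]
red [217.   90.4] 40 [0.5678 0.2428]
red [635.7 165.9] 34 [ 0.4787 -0.269 ]
green [454.5  35.6] 13 [ 0.6263 -0.033 ]
green [242.1  47.3] 75 [0.6145 0.2107]
green [392.7  45.4] 72 [0.6163 0.0372]
green [345.1  49.6] 73 [0.612  0.0919]
green [288.5  54.6] 73 [0.6068 0.1574]
green [189.6  67.4] 74 [0.593  0.2731]
blue [326.7 191.7] 33 [0.4539 0.1133]
blue [253.2 193.4] 61 [0.4519 0.1982]
blue [222.3 203.9] 643 [0.4397 0.2348]
blue [354.1 208. ] 656 [0.4347 0.0812]
blue [ 23.6 258.2] 2820 [0.3738 0.4769]
```

View pics/crop2.png

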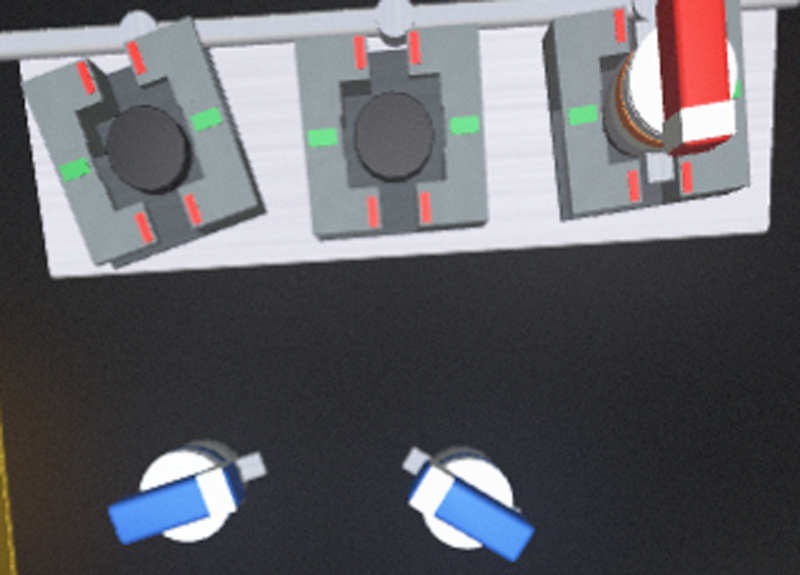

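The port marks are clear. The used wing looks parallel to the red (slot) axis, with a lug showing at crop (660,165), which contradicts "locked". I'll look closer before gripping.

```bash
python3 -m pendant '[{"x":0.1,"y":-0.1,"z":-0.1,"rx":0,"ry":0,"rz":0,"claw":1},{"x":0.3,"y":-0.3,"z":-0.2,"rx":0,"ry":0,"rz":0,"claw":1},{"x":0.4,"y":-0.45,"z":-0.3,"rx":0,"ry":0,"rz":0,"claw":1},{"x":0.4,"y":-0.45,"z":-0.4,"rx":0,"ry":0,"rz":0,"claw":1},{"x":0.4,"y":-0.45,"z":-0.4,"rx":0,"ry":0,"rz":0,"claw":1},{"x":0.4,"y":-0.45,"z":-0.4,"rx":0,"ry":0,"rz":0,"claw":1},{"x":0.4,"y":-0.45,"z":-0.4,"rx":0,"ry":0,"rz":0,"claw":1},{"x":0.4,"y":-0.45,"z":-0.4,"rx":0,"ry":0,"rz":0,"claw":1}]'
python3 - <<'E'
from h import *
p=capture("wrist");save("w3",p["color"])
W=np.array(p["world_to_cam"]);print(-W[:3,:3].T@W[:3,3])
for k,z in(("red",.048),("green",.048)):
    for c,a,m in blobs(p,k): print(k,c.round(1),a,onz(p,c,z).round(4)[:2])
E
```

```text
time_s: 4.65
tcp_pos: [0.5509, 0.0099, 0.3038]
ee_rot: [[1.0, -0.0, 0.002], [-0.0, -1.0, 0.001], [0.002, -0.001, -1.0]]
wrist_force: [-0.3, 0.2, 0.7]
gripper_width: 0.998
gripper_force: 0.0
[0.62297138 0.00949091 0.46538342]
red [323.5 121.4] 1490 [0.6315 0.0055]
red [210.8 107.6] 55 [0.6443 0.1147]
red [185.1 109.7] 57 [0.6424 0.1397]
red [ 80.2 112. ] 58 [0.6401 0.2412]
red [ 57.1 120.7] 66 [0.6319 0.2648]
red [317.  170.4] 25 [0.5842 0.0119]
red [334.6 169.3] 34 [ 0.5853 -0.0058]
red [112.  178.6] 57 [0.5759 0.2191]
red [220.9 178.2] 49 [0.5764 0.1093]
red [196.3 179.9] 47 [0.5748 0.1343]
red [ 89.9 186.9] 54 [0.5676 0.2426]
red [609.5 281.4] 72 [ 0.4653 -0.3028]
red [574.8 284.2] 33 [ 0.4622 -0.2663]
green [357.7 127.2] 83 [ 0.6261 -0.028 ]
green [115.3 139.3] 99 [0.6145 0.2108]
green [291.1 137.6] 80 [0.6163 0.0375]
green [236.4 142. ] 89 [0.612  0.0916]
green [170.3 147.4] 96 [0.6068 0.1575]
green [ 55.4 161.2] 95 [0.5931 0.2731]
```

View pics/w3.png

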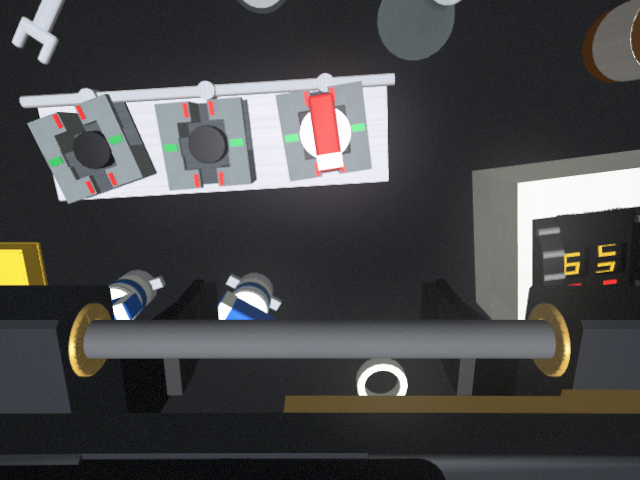

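This view has the port slots (red marks) running towards +x, and the used wing (321,95)–(329,165) runs the same way. The timer reads about "65". Port centres from the marks:

| Port | Centre (x, y) | Yaw |
|---|---|---|
| P1 | (.621, .005) | 8.5° |
| P2 | (.609, .125) | 4.5° |
| P3 | (.604, .242) | 19° |

I'll go onto the used wing, look once at close range, then grip.

```bash
python3 -m pendant '[{"x":0.1,"y":0,"z":-0.1,"rx":0,"ry":0,"rz":0.02,"claw":1},{"x":0.28,"y":-0.02,"z":-0.25,"rx":0,"ry":0,"rz":0.047,"claw":1},{"x":0.28,"y":-0.02,"z":-0.4,"rx":0,"ry":0,"rz":0.047,"claw":1},{"x":0.28,"y":-0.02,"z":-0.4,"rx":0,"ry":0,"rz":0.047,"claw":1},{"x":0.28,"y":-0.02,"z":-0.4,"rx":0,"ry":0,"rz":0.047,"claw":1},{"x":0.28,"y":-0.02,"z":-0.4,"rx":0,"ry":0,"rz":0.047,"claw":1},{"x":0.28,"y":-0.02,"z":-0.4,"rx":0,"ry":0,"rz":0.047,"claw":1},{"x":0.28,"y":-0.02,"z":-0.4,"rx":0,"ry":0,"rz":0.047,"claw":1}]'
python3 - <<'E'
from h import *
p=capture("wrist");q=capture("scene")
save("w4",np.hstack([cv2.resize(p["color"],(400,300)),cv2.resize(q["color"][230:320,230:350],(400,300),interpolation=cv2.INTER_CUBIC)]))
E
```

```text
time_s: 5.7
tcp_pos: [0.6208, 0.0044, 0.2035]
ee_rot: [[0.989, 0.146, 0.001], [0.146, -0.989, 0.0], [0.001, -0.0, -1.0]]
wrist_force: [-0.1, 0.3, 0.2]
gripper_width: 0.998
gripper_force: 0.0
```

View pics/w4.png

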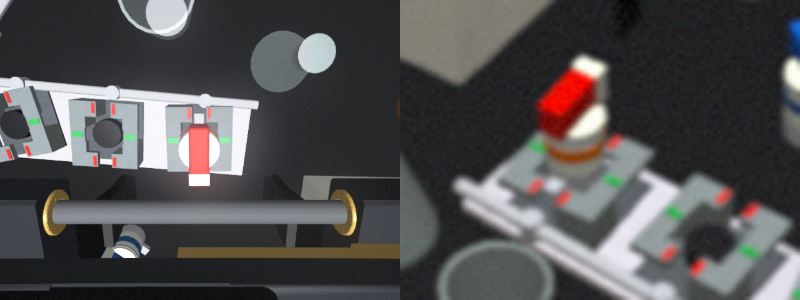

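Both views show steel lugs standing in the red-marked slots of the used cartridge's port (199,118), so it looks already turned to the slots. I'll grip and test with a gentle lift.

```bash
python3 -m pendant '[{"x":0,"y":0,"z":-0.2,"rx":0,"ry":0,"rz":0,"claw":1},{"x":0,"y":0,"z":-0.35,"rx":0,"ry":0,"rz":0,"claw":1},{"x":0,"y":0,"z":-0.39,"rx":0,"ry":0,"rz":0,"claw":1},{"x":0,"y":0,"z":-0.39,"rx":0,"ry":0,"rz":0,"claw":1},{"x":0,"y":0,"z":-0.39,"rx":0,"ry":0,"rz":0,"claw":0},{"x":0,"y":0,"z":-0.39,"rx":0,"ry":0,"rz":0,"claw":0},{"x":0,"y":0,"z":-0.39,"rx":0,"ry":0,"rz":0,"claw":0},{"x":0,"y":0,"z":-0.39,"rx":0,"ry":0,"rz":0,"claw":0}]'
python3 -m pendant '[{"x":0,"y":0,"z":0,"rx":0,"ry":0,"rz":0,"claw":0},{"x":0,"y":0,"z":0.01,"rx":0,"ry":0,"rz":0,"claw":0},{"x":0,"y":0,"z":0.02,"rx":0,"ry":0,"rz":0,"claw":0},{"x":0,"y":0,"z":0.03,"rx":0,"ry":0,"rz":0,"claw":0},{"x":0,"y":0,"z":0.04,"rx":0,"ry":0,"rz":0,"claw":0},{"x":0,"y":0,"z":0.04,"rx":0,"ry":0,"rz":0,"claw":0},{"x":0,"y":0,"z":0.04,"rx":0,"ry":0,"rz":0,"claw":0},{"x":0,"y":0,"z":0.04,"rx":0,"ry":0,"rz":0,"claw":0}]'
```

```text
time_s: 6.8
tcp_pos: [0.6208, 0.0044, 0.1055]
ee_rot: [[0.989, 0.146, 0.001], [0.146, -0.989, 0.0], [0.001, -0.0, -1.0]]
wrist_force: [-0.7, -1.1, 0.7]
gripper_width: 0.632
gripper_force: 0.0
time_s: 7.8
tcp_pos: [0.6206, 0.0043, 0.1148]
ee_rot: [[0.989, 0.146, -0.001], [0.146, -0.989, -0.0], [-0.001, -0.0, -1.0]]
wrist_force: [0.3, 1.1, -2.5]
gripper_width: 0.227
gripper_force: 30.0
```

It lifts freely (about 2.5 N of weight), so it was already out of its lock. I'll lift it clear and carry it towards the tray.

```bash
python3 -m pendant '[{"x":0,"y":0,"z":0.1,"rx":0,"ry":0,"rz":0,"claw":0},{"x":0,"y":0,"z":0.2,"rx":0,"ry":0,"rz":0,"claw":0},{"x":0,"y":0,"z":0.35,"rx":0,"ry":0,"rz":0,"claw":0},{"x":0,"y":0,"z":0.5,"rx":0,"ry":0,"rz":0,"claw":0},{"x":-0.1,"y":0.2,"z":0.55,"rx":0,"ry":0,"rz":0,"claw":0},{"x":-0.2,"y":0.4,"z":0.55,"rx":0,"ry":0,"rz":0,"claw":0},{"x":-0.3,"y":0.6,"z":0.55,"rx":0,"ry":0,"rz":0,"claw":0},{"x":-0.4,"y":0.8,"z":0.55,"rx":0,"ry":0,"rz":0,"claw":0}]'
python3 -m pendant '[{"x":-0.1,"y":0.2,"z":0,"rx":0,"ry":0,"rz":0,"claw":0},{"x":-0.2,"y":0.4,"z":0,"rx":0,"ry":0,"rz":0,"claw":0},{"x":-0.3,"y":0.55,"z":0,"rx":0,"ry":0,"rz":0,"claw":0},{"x":-0.34,"y":0.74,"z":0,"rx":0,"ry":0,"rz":0,"claw":0},{"x":-0.34,"y":0.76,"z":0,"rx":0,"ry":0,"rz":0,"claw":0},{"x":-0.34,"y":0.76,"z":0,"rx":0,"ry":0,"rz":0,"claw":0},{"x":-0.34,"y":0.76,"z":0,"rx":0,"ry":0,"rz":0,"claw":0},{"x":-0.34,"y":0.76,"z":0,"rx":0,"ry":0,"rz":0,"claw":0}]'
python3 - <<'E'
from h import *
p=capture("wrist");q=capture("side");s=capture("scene")
for n,i in(("w",p),("side",q),("scene",s)):
  for l in("waste_tray","cart_used"):
    for r in regions_of(i,l):
        m=r["region"].astype(np.uint8);y,x=np.nonzero(m)
        print(n,l,np.round(r["centre"]),round(r["conf"],2),x.min(),x.max(),y.min(),y.max(),onz(i,r["centre"],.015).round(3) if l[0]=="w" else "")
save("w5",np.hstack([cv2.resize(p["color"],(400,300)),cv2.resize(s["color"][240:390,380:580],(400,300),interpolation=cv2.INTER_CUBIC)]))
E
```

```text
time_s: 8.8
tcp_pos: [0.5197, 0.2057, 0.2526]
ee_rot: [[0.989, 0.146, 0.0], [0.146, -0.989, 0.0], [0.0, -0.0, -1.0]]
wrist_force: [0.9, 0.7, -1.0]
gripper_width: 0.224
gripper_force: 30.0
time_s: 9.8
tcp_pos: [0.4361, 0.3933, 0.2528]
ee_rot: [[0.99, 0.145, 0.0], [0.145, -0.99, -0.0], [0.0, 0.0, -1.0]]
wrist_force: [-0.5, 0.1, -2.1]
gripper_width: 0.226
gripper_force: 30.0
w waste_tray [305. 189.] 0.89 246 386 133 270 [0.451 0.409 0.015]
w waste_tray [315. 392.] 0.86 289 351 367 396 [0.227 0.367 0.015]
w cart_used [321. 270.] 0.73 272 365 200 386 
side waste_tray [249. 216.] 0.75 230 275 202 232 [0.423 0.404 0.015]
side waste_tray [178. 240.] 0.71 153 201 224 259 [0.19  0.343 0.015]
side cart_used [252. 154.] 0.79 239 261 136 169 
scene waste_tray [488. 257.] 0.91 452 514 240 284 [0.181 0.35  0.015]
scene waste_tray [456. 322.] 0.65 422 492 294 347 [0.44  0.397 0.015]
scene waste_tray [259. 325.] 0.3 242 274 303 350 [0.749 0.044 0.015]
scene cart_used [472. 259.] 0.64 458 484 233 280
```

View pics/w5.png

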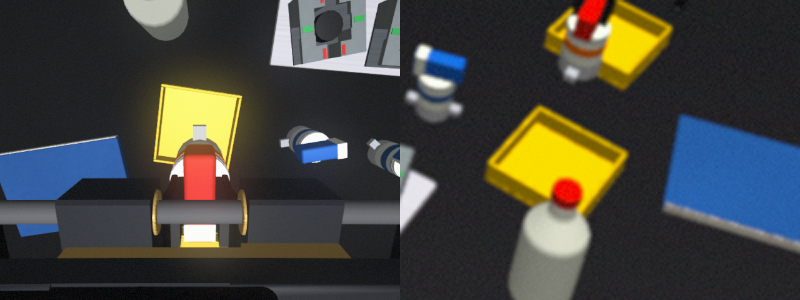

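Run:
```python
from h import *
p=capture("wrist");s=capture("scene");d=capture("side")
A=[onz(p,c,.03) for c in((261,134),(386,153),(247,262))];print((A[1]+A[2])/2,[a.round(3) for a in A])
print("bottle",onz(s,(453,385),0).round(3),onz(d,(290,205),0).round(3))
# foot height while held: lowest rows of cart in scene/side
x,y=sense()["tcp_pos"][:2]
for z in(.16,.17,.18,.19): print(z,proj(s,(x,y,z)).round(),proj(d,(x,y,z)).round())
```

```text
[0.43426172 0.39862431 0.03      ] [array([0.496, 0.456, 0.03 ]), array([0.496, 0.341, 0.03 ]), array([0.373, 0.456, 0.03 ])]
bottle [0.59  0.475 0.   ] [0.584 0.459 0.   ]
0.16 [468. 278.] [252. 173.]
0.17 [469. 274.] [251. 170.]
0.18 [470. 271.] [251. 167.]
0.19 [471. 268.] [251. 164.]
```

```bash
python3 -m pendant '[{"x":0,"y":0.02,"z":-0.2,"rx":0,"ry":0,"rz":0,"claw":0},{"x":0,"y":0.02,"z":-0.4,"rx":0,"ry":0,"rz":0,"claw":0},{"x":0,"y":0.02,"z":-0.55,"rx":0,"ry":0,"rz":0,"claw":0},{"x":0,"y":0.02,"z":-0.62,"rx":0,"ry":0,"rz":0,"claw":0},{"x":0,"y":0.02,"z":-0.64,"rx":0,"ry":0,"rz":0,"claw":0},{"x":0,"y":0.02,"z":-0.65,"rx":0,"ry":0,"rz":0,"claw":0},{"x":0,"y":0.02,"z":-0.65,"rx":0,"ry":0,"rz":0,"claw":0},{"x":0,"y":0.02,"z":-0.65,"rx":0,"ry":0,"rz":0,"claw":0}]'
python3 -m pendant '[{"x":0,"y":0,"z":-0.01,"rx":0,"ry":0,"rz":0,"claw":0},{"x":0,"y":0,"z":-0.01,"rx":0,"ry":0,"rz":0,"claw":0},{"x":0,"y":0,"z":-0.01,"rx":0,"ry":0,"rz":0,"claw":0},{"x":0,"y":0,"z":-0.01,"rx":0,"ry":0,"rz":0,"claw":0},{"x":0,"y":0,"z":-0.02,"rx":0,"ry":0,"rz":0,"claw":0},{"x":0,"y":0,"z":-0.02,"rx":0,"ry":0,"rz":0,"claw":0},{"x":0,"y":0,"z":-0.02,"rx":0,"ry":0,"rz":0,"claw":0},{"x":0,"y":0,"z":-0.02,"rx":0,"ry":0,"rz":0,"claw":0}]'
```

```text
time_s: 11.4
tcp_pos: [0.436, 0.3998, 0.091]
ee_rot: [[0.989, 0.146, 0.001], [0.146, -0.989, 0.002], [0.001, -0.001, -1.0]]
wrist_force: [-0.1, 0.4, -1.2]
gripper_width: 0.227
gripper_force: 30.0
time_s: 12.4
tcp_pos: [0.4358, 0.3994, 0.0851]
ee_rot: [[0.989, 0.146, 0.0], [0.146, -0.989, 0.0], [0.0, -0.0, -1.0]]
wrist_force: [0.4, 0.3, -1.8]
gripper_width: 0.227
gripper_force: 30.0
```

```bash
python3 -m pendant '[{"x":0,"y":0,"z":-0.008,"rx":0,"ry":0,"rz":0,"claw":0},{"x":0,"y":0,"z":-0.008,"rx":0,"ry":0,"rz":0,"claw":0},{"x":0,"y":0,"z":-0.016,"rx":0,"ry":0,"rz":0,"claw":0},{"x":0,"y":0,"z":-0.016,"rx":0,"ry":0,"rz":0,"claw":0},{"x":0,"y":0,"z":-0.02,"rx":0,"ry":0,"rz":0,"claw":0},{"x":0,"y":0,"z":-0.02,"rx":0,"ry":0,"rz":0,"claw":0},{"x":0,"y":0,"z":-0.02,"rx":0,"ry":0,"rz":0,"claw":0},{"x":0,"y":0,"z":-0.02,"rx":0,"ry":0,"rz":0,"claw":0}]'
python3 - <<'E'
from h import *
s=capture("scene");d=capture("side")
for n,i in(("scene",s),("side",d)):
  r=regions_of(i,"cart_used")
  for q in r[:1]:
    y,x=np.nonzero(q["region"]);print(n,x.min(),x.max(),y.min(),y.max())
# predicted model bounds for foot heights
for z0 in(0,.004,.01,.016):
  P=[(.436+.022*np.cos(t),.3995+.022*np.sin(t),z0) for t in np.linspace(0,6.28,30)]+[(.436+a*.03,.3995+a*.004,z0+.092) for a in(-1,1)]
  P+=[(.436+a*.034,.3995+a*.005,z0+.006) for a in(-1,1)]
  for n,i in(("scene",s),("side",d)):
    U=np.array([proj(i,X) for X in P]);print(z0,n,U.min(0).round(),U.max(0).round())
E
```

```text
time_s: 13.4
tcp_pos: [0.4358, 0.3994, 0.0801]
ee_rot: [[0.989, 0.146, 0.0], [0.146, -0.989, 0.0], [0.0, -0.0, -1.0]]
wrist_force: [0.3, -0.4, -0.9]
gripper_width: 0.226
gripper_force: 30.0
scene 449 471 291 333
side 243 263 192 221
0 scene [448. 292.] [469. 334.]
0 side [243. 192.] [263. 224.]
0.004 scene [448. 290.] [469. 333.]
0.004 side [243. 190.] [263. 223.]
0.01 scene [449. 289.] [470. 331.]
0.01 side [243. 189.] [263. 221.]
0.016 scene [449. 287.] [470. 329.]
0.016 side [243. 187.] [263. 219.]
```

```bash
python3 -m pendant '[{"x":0,"y":0,"z":-0.006,"rx":0,"ry":0,"rz":0,"claw":0},{"x":0,"y":0,"z":-0.006,"rx":0,"ry":0,"rz":0,"claw":0},{"x":0,"y":0,"z":-0.012,"rx":0,"ry":0,"rz":0,"claw":0},{"x":0,"y":0,"z":-0.012,"rx":0,"ry":0,"rz":0,"claw":0},{"x":0,"y":0,"z":-0.012,"rx":0,"ry":0,"rz":0,"claw":0},{"x":0,"y":0,"z":-0.012,"rx":0,"ry":0,"rz":0,"claw":0},{"x":0,"y":0,"z":-0.012,"rx":0,"ry":0,"rz":0,"claw":0},{"x":0,"y":0,"z":-0.012,"rx":0,"ry":0,"rz":0,"claw":0}]'
```

```text
time_s: 14.6
tcp_pos: [0.436, 0.3996, 0.0787]
ee_rot: [[0.989, 0.147, 0.001], [0.147, -0.989, 0.001], [0.001, -0.0, -1.0]]
wrist_force: [-2.2, -0.4, 7.7]
gripper_width: 0.229
gripper_force: 30.0
```

```bash
python3 -m pendant '[{"x":0,"y":0,"z":0,"rx":0,"ry":0,"rz":0,"claw":1},{"x":0,"y":0,"z":0,"rx":0,"ry":0,"rz":0,"claw":1},{"x":0,"y":0,"z":0,"rx":0,"ry":0,"rz":0,"claw":1},{"x":0,"y":0,"z":0,"rx":0,"ry":0,"rz":0,"claw":1},{"x":0,"y":0,"z":0,"rx":0,"ry":0,"rz":0,"claw":1},{"x":0,"y":0,"z":0.1,"rx":0,"ry":0,"rz":0,"claw":1},{"x":0,"y":0,"z":0.3,"rx":0,"ry":0,"rz":0,"claw":1},{"x":0,"y":0,"z":0.5,"rx":0,"ry":0,"rz":0,"claw":1}]'
python3 -m pendant '[{"x":0,"y":0,"z":0.2,"rx":0,"ry":0,"rz":0,"claw":1},{"x":-0.1,"y":-0.2,"z":0.4,"rx":0,"ry":0,"rz":-0.047,"claw":1},{"x":-0.2,"y":-0.4,"z":0.5,"rx":0,"ry":0,"rz":-0.047,"claw":1},{"x":-0.22,"y":-0.6,"z":0.5,"rx":0,"ry":0,"rz":-0.047,"claw":1},{"x":-0.22,"y":-0.8,"z":0.5,"rx":0,"ry":0,"rz":-0.047,"claw":1},{"x":-0.22,"y":-0.96,"z":0.5,"rx":0,"ry":0,"rz":-0.047,"claw":1},{"x":-0.22,"y":-0.96,"z":0.5,"rx":0,"ry":0,"rz":-0.047,"claw":1},{"x":-0.22,"y":-0.96,"z":0.5,"rx":0,"ry":0,"rz":-0.047,"claw":1}]'
cat >> h.py <<'E'
from scipy.optimize import minimize
def fitcart(p,c0,z0=0.0,others=()):
    """fit blue/white wing top by colour: blue pixels of blob near guess; compare hull of blue part of wing (45mm?)"""
    pass
E
python3 - <<'E'
from h import *
p=capture("wrist");s=capture("scene")
save("w6",np.hstack([cv2.resize(p["color"][60:360,120:520],(400,300)),cv2.resize(s["color"][240:390,330:530],(400,300),interpolation=cv2.INTER_CUBIC)]))
for c,a,m in blobs(p,"blue",100):
    r=cv2.minAreaRect(np.argwhere(m)[:,::-1].astype(np.float32));B=np.array([onz(p,q,.092) for q in cv2.boxPoints(r)])
    print(c.round(),a,B.round(4).tolist())
for r in regions_of(p,"cart_a"): print(r["centre"],r["conf"])
E
```

```text
time_s: 15.6
tcp_pos: [0.4356, 0.3991, 0.2031]
ee_rot: [[0.989, 0.146, -0.0], [0.146, -0.989, -0.001], [-0.001, 0.001, -1.0]]
wrist_force: [0.3, 2.4, -0.5]
gripper_width: 0.98
gripper_force: 0.0
time_s: 16.6
tcp_pos: [0.3808, 0.1594, 0.3272]
ee_rot: [[1.0, -0.002, 0.0], [-0.002, -1.0, 0.001], [0.0, -0.001, -1.0]]
wrist_force: [-0.6, 0.4, -0.0]
gripper_width: 0.998
gripper_force: 0.0
[239. 146.] 961 [[0.4415, 0.2585, 0.092], [0.4547, 0.2165, 0.092], [0.4359, 0.2107, 0.092], [0.4223, 0.2533, 0.092]]
[401. 151.] 981 [[0.436, 0.1064, 0.092], [0.4532, 0.0962, 0.092], [0.4309, 0.058, 0.092], [0.4133, 0.0679, 0.092]]
[ 21. 244.] 3972 [[0.2994, 0.4872, 0.092], [0.4115, 0.4642, 0.092], [0.4115, 0.4026, 0.092], [0.2992, 0.421, 0.092]]
[389.3, 146.6] 0.95
[250.3, 144.4] 0.72
[232.3, 11.7] 0.59
```

View pics/w6.png

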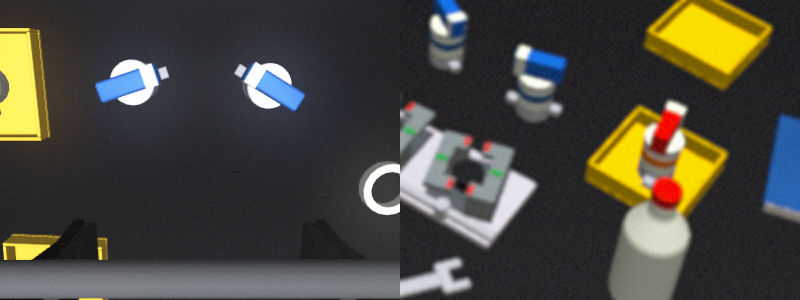

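The used cartridge stands upright in the yellow tray (right half, 660,150). The wrist half shows the blue wings:

| Cartridge | Centre (x, y) | Yaw | Goes to |
|---|---|---|---|
| L | (.441, .227) | -72.4° | P3 |
| R | (.437, .089) | 59.6° | P1 |

Grasping L now.

```bash
python3 -m pendant '[{"x":0.04,"y":0.04,"z":-0.1,"rx":0,"ry":0,"rz":-0.055,"claw":1},{"x":0.08,"y":0.08,"z":-0.2,"rx":0,"ry":0,"rz":-0.11,"claw":1},{"x":0.12,"y":0.12,"z":-0.3,"rx":0,"ry":0,"rz":-0.165,"claw":1},{"x":0.16,"y":0.16,"z":-0.4,"rx":0,"ry":0,"rz":-0.22,"claw":1},{"x":0.2,"y":0.2,"z":-0.5,"rx":0,"ry":0,"rz":-0.275,"claw":1},{"x":0.24,"y":0.27,"z":-0.6,"rx":0,"ry":0,"rz":-0.33,"claw":1},{"x":0.24,"y":0.27,"z":-0.7,"rx":0,"ry":0,"rz":-0.385,"claw":1},{"x":0.24,"y":0.27,"z":-0.7,"rx":0,"ry":0,"rz":-0.402,"claw":1}]'
python3 -m pendant '[{"x":0,"y":0,"z":0,"rx":0,"ry":0,"rz":0,"claw":1},{"x":0,"y":0,"z":-0.1,"rx":0,"ry":0,"rz":0,"claw":1},{"x":0,"y":0,"z":-0.25,"rx":0,"ry":0,"rz":0,"claw":1},{"x":0,"y":0,"z":-0.33,"rx":0,"ry":0,"rz":0,"claw":1},{"x":0,"y":0,"z":-0.33,"rx":0,"ry":0,"rz":0,"claw":1},{"x":0,"y":0,"z":-0.33,"rx":0,"ry":0,"rz":0,"claw":0},{"x":0,"y":0,"z":-0.33,"rx":0,"ry":0,"rz":0,"claw":0},{"x":0,"y":0,"z":-0.33,"rx":0,"ry":0,"rz":0,"claw":0}]'
python3 -m pendant '[{"x":0,"y":0,"z":0,"rx":0,"ry":0,"rz":0,"claw":0},{"x":0,"y":0,"z":0,"rx":0,"ry":0,"rz":0,"claw":0},{"x":0,"y":0,"z":0,"rx":0,"ry":0,"rz":0,"claw":0},{"x":0,"y":0,"z":0,"rx":0,"ry":0,"rz":0,"claw":0},{"x":0,"y":0,"z":0,"rx":0,"ry":0,"rz":0,"claw":0},{"x":0,"y":0,"z":0.08,"rx":0,"ry":0,"rz":0,"claw":0},{"x":0,"y":0,"z":0.2,"rx":0,"ry":0,"rz":0,"claw":0},{"x":0,"y":0,"z":0.35,"rx":0,"ry":0,"rz":0,"claw":0}]'
```

```text
time_s: 17.75
tcp_pos: [0.4395, 0.2268, 0.1491]
ee_rot: [[0.3, -0.954, -0.005], [-0.954, -0.3, -0.004], [0.003, 0.006, -1.0]]
wrist_force: [0.4, -0.1, 0.8]
gripper_width: 1.001
gripper_force: 0.0
time_s: 18.75
tcp_pos: [0.4411, 0.2272, 0.0704]
ee_rot: [[0.302, -0.953, 0.001], [-0.953, -0.302, 0.001], [-0.001, -0.002, -1.0]]
wrist_force: [0.2, -0.3, -0.8]
gripper_width: 0.746
gripper_force: 0.0
time_s: 19.75
tcp_pos: [0.4397, 0.2261, 0.1567]
ee_rot: [[0.301, -0.953, -0.003], [-0.953, -0.301, -0.002], [0.001, 0.003, -1.0]]
wrist_force: [0.7, -0.0, -2.6]
gripper_width: 0.23
gripper_force: 30.0
```

```bash
python3 -m pendant '[{"x":0.05,"y":0,"z":0.06,"rx":0,"ry":0,"rz":0.055,"claw":0},{"x":0.12,"y":0,"z":0.12,"rx":0,"ry":0,"rz":0.11,"claw":0},{"x":0.2,"y":0,"z":0.12,"rx":0,"ry":0,"rz":0.165,"claw":0},{"x":0.3,"y":0.02,"z":0.12,"rx":0,"ry":0,"rz":0.22,"claw":0},{"x":0.4,"y":0.04,"z":0.12,"rx":0,"ry":0,"rz":0.275,"claw":0},{"x":0.5,"y":0.06,"z":0.12,"rx":0,"ry":0,"rz":0.33,"claw":0},{"x":0.6,"y":0.06,"z":0.12,"rx":0,"ry":0,"rz":0.385,"claw":0},{"x":0.652,"y":0.06,"z":0.12,"rx":0,"ry":0,"rz":0.44,"claw":0}]'
python3 -m pendant '[{"x":0,"y":0,"z":0,"rx":0,"ry":0,"rz":0.055,"claw":0},{"x":0,"y":0,"z":0,"rx":0,"ry":0,"rz":0.068,"claw":0},{"x":0,"y":0,"z":0,"rx":0,"ry":0,"rz":0.068,"claw":0},{"x":0,"y":0,"z":0,"rx":0,"ry":0,"rz":0.068,"claw":0},{"x":0,"y":0,"z":0,"rx":0,"ry":0,"rz":0.068,"claw":0},{"x":0,"y":0,"z":0,"rx":0,"ry":0,"rz":0.068,"claw":0},{"x":0,"y":0,"z":0,"rx":0,"ry":0,"rz":0.068,"claw":0},{"x":0,"y":0,"z":0,"rx":0,"ry":0,"rz":0.068,"claw":0}]'
python3 - <<'E'
from h import *
p=capture("wrist");t=sense()["tcp_pos"];R=sense()["ee_rot"]
im=p["color"].copy()
f=t[2]-.070
def pt(x,y,z): 
    X=t+R@np.array([x,y,0]);X[2]=z;return X
def dot(X,c): u=proj(p,X);cv2.circle(im,tuple(int(v*8) for v in u),12,c,-1,cv2.LINE_AA,3)
for x in(-.03,.03):
  for y in(-.01,.01): dot(pt(x,y,f+.092),(0,255,0))
for y in(-.006,.006): dot(pt(.034,y,f+.014),(255,0,255))
for k in("red","green"):
    for c,a,m in blobs(p,k): print(k,c.round(1),a,onz(p,c,.048).round(4)[:2])
save("w7",cv2.resize(im[100:340,160:480],(800,600),interpolation=cv2.INTER_CUBIC))
E
```

```text
time_s: 20.75
tcp_pos: [0.6042, 0.2416, 0.1854]
ee_rot: [[0.992, 0.123, -0.002], [0.123, -0.992, -0.001], [-0.002, 0.001, -1.0]]
wrist_force: [0.2, 0.6, -2.5]
gripper_width: 0.227
gripper_force: 30.0
time_s: 21.75
tcp_pos: [0.6037, 0.2419, 0.1871]
ee_rot: [[0.945, 0.326, 0.0], [0.326, -0.945, 0.0], [0.0, -0.0, -1.0]]
wrist_force: [-0.1, -0.5, -1.6]
gripper_width: 0.227
gripper_force: 30.0
red [301.  183.9] 84 [0.6317 0.265 ]
red [335.2 184.5] 76 [0.6394 0.2411]
red [463.6 225. ] 89 [0.6421 0.1398]
red [495. 233.] 89 [0.6441 0.1149]
red [610.3 260.8] 92 [0.6528 0.0224]
red [638.2 271.1] 20 [ 0.6523 -0.0019]
red [ 41.2 382.9] 2354 [0.4038 0.4175]
green [274.7 229. ] 152 [0.593 0.273]
green [362. 229.] 153 [0.6144 0.2108]
green [423.6 260.3] 146 [0.6067 0.1574]
green [504.2 280.5] 147 [0.6118 0.0917]
green [569.7 296.9] 146 [0.6161 0.0374]
```

View pics/w7.png

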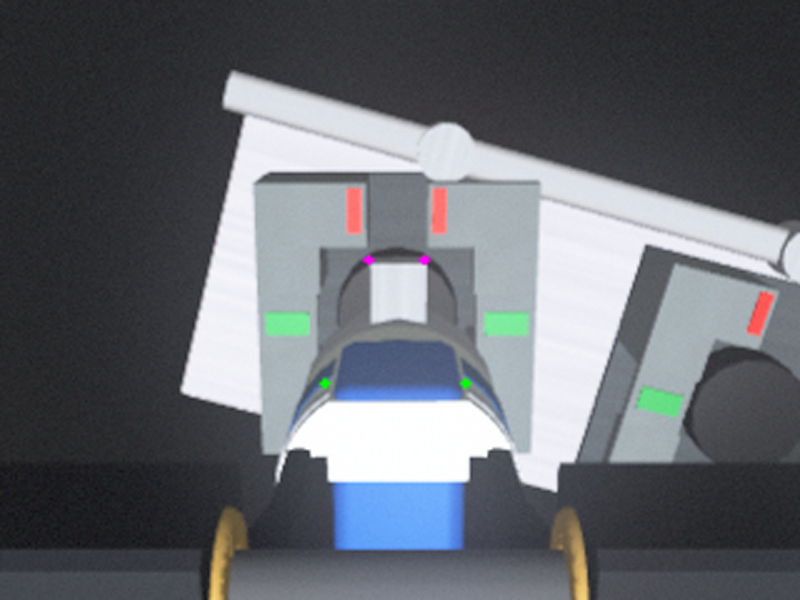

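Predicted lug corners (magenta) sit on the visible lug tip and it lines up with the slot between the red marks. I'll lower and press.

```bash
python3 -m pendant '[{"x":0,"y":0,"z":-0.1,"rx":0,"ry":0,"rz":0,"claw":0},{"x":0,"y":0,"z":-0.2,"rx":0,"ry":0,"rz":0,"claw":0},{"x":0,"y":0,"z":-0.26,"rx":0,"ry":0,"rz":0,"claw":0},{"x":0,"y":0,"z":-0.28,"rx":0,"ry":0,"rz":0,"claw":0},{"x":0,"y":0,"z":-0.3,"rx":0,"ry":0,"rz":0,"claw":0},{"x":0,"y":0,"z":-0.32,"rx":0,"ry":0,"rz":0,"claw":0},{"x":0,"y":0,"z":-0.32,"rx":0,"ry":0,"rz":0,"claw":0},{"x":0,"y":0,"z":-0.32,"rx":0,"ry":0,"rz":0,"claw":0}]'
python3 -m pendant '[{"x":0,"y":0,"z":-0.015,"rx":0,"ry":0,"rz":0,"claw":0},{"x":0,"y":0,"z":-0.03,"rx":0,"ry":0,"rz":0,"claw":0},{"x":0,"y":0,"z":-0.045,"rx":0,"ry":0,"rz":0,"claw":0},{"x":0,"y":0,"z":-0.06,"rx":0,"ry":0,"rz":0,"claw":0},{"x":0,"y":0,"z":-0.06,"rx":0,"ry":0,"rz":0,"claw":0},{"x":0,"y":0,"z":-0.06,"rx":0,"ry":0,"rz":0,"claw":0},{"x":0,"y":0,"z":-0.06,"rx":0,"ry":0,"rz":0,"claw":0},{"x":0,"y":0,"z":-0.06,"rx":0,"ry":0,"rz":0,"claw":0}]'
```

```text
time_s: 22.8
tcp_pos: [0.6039, 0.242, 0.1076]
ee_rot: [[0.945, 0.326, 0.001], [0.326, -0.945, 0.0], [0.001, -0.0, -1.0]]
wrist_force: [0.4, -0.3, -1.9]
gripper_width: 0.234
gripper_force: 30.0
time_s: 23.8
tcp_pos: [0.6043, 0.2421, 0.0942]
ee_rot: [[0.945, 0.326, 0.002], [0.326, -0.945, 0.0], [0.002, 0.0, -1.0]]
wrist_force: [-2.4, -0.6, 9.3]
gripper_width: 0.227
gripper_force: 30.0
```

```bash
python3 -m pendant '[{"x":0,"y":0,"z":-0.01,"rx":0,"ry":0,"rz":0,"claw":0},{"x":0,"y":0,"z":-0.01,"rx":0,"ry":0,"rz":0,"claw":0},{"x":0,"y":0,"z":-0.01,"rx":0,"ry":0,"rz":-0.055,"claw":0},{"x":0,"y":0,"z":-0.01,"rx":0,"ry":0,"rz":-0.11,"claw":0},{"x":0,"y":0,"z":-0.01,"rx":0,"ry":0,"rz":-0.165,"claw":0},{"x":0,"y":0,"z":-0.01,"rx":0,"ry":0,"rz":-0.22,"claw":0},{"x":0,"y":0,"z":-0.01,"rx":0,"ry":0,"rz":-0.275,"claw":0},{"x":0,"y":0,"z":-0.01,"rx":0,"ry":0,"rz":-0.275,"claw":0}]'
python3 -m pendant '[{"x":0,"y":0,"z":0,"rx":0,"ry":0,"rz":-0.055,"claw":0},{"x":0,"y":0,"z":0,"rx":0,"ry":0,"rz":-0.11,"claw":0},{"x":0,"y":0,"z":0,"rx":0,"ry":0,"rz":-0.165,"claw":0},{"x":0,"y":0,"z":0,"rx":0,"ry":0,"rz":-0.22,"claw":0},{"x":0,"y":0,"z":0,"rx":0,"ry":0,"rz":-0.225,"claw":0},{"x":0,"y":0,"z":0,"rx":0,"ry":0,"rz":-0.225,"claw":0},{"x":0,"y":0,"z":0,"rx":0,"ry":0,"rz":-0.225,"claw":0},{"x":0,"y":0,"z":0,"rx":0,"ry":0,"rz":-0.225,"claw":0}]'
python3 -c "
from station import *
print(sense()['moment'])"
```

```text
time_s: 24.8
tcp_pos: [0.606, 0.2423, 0.0928]
ee_rot: [[0.862, -0.507, 0.006], [-0.507, -0.862, 0.001], [0.004, -0.004, -1.0]]
wrist_force: [-0.2, -1.1, 10.2]
gripper_width: 0.226
gripper_force: 30.0
time_s: 25.8
tcp_pos: [0.6059, 0.2421, 0.0927]
ee_rot: [[0.327, -0.945, 0.006], [-0.945, -0.327, 0.001], [0.001, -0.006, -1.0]]
wrist_force: [-1.0, -1.7, 9.3]
gripper_width: 0.227
gripper_force: 30.0
[-0.47891557  0.20995427  0.01625429]
```

```bash
python3 -m pendant '[{"x":0,"y":0,"z":0.01,"rx":0,"ry":0,"rz":0,"claw":0},{"x":0,"y":0,"z":0.02,"rx":0,"ry":0,"rz":0,"claw":0},{"x":0,"y":0,"z":0.028,"rx":0,"ry":0,"rz":0,"claw":0},{"x":0,"y":0,"z":0.028,"rx":0,"ry":0,"rz":0,"claw":0},{"x":0,"y":0,"z":0.028,"rx":0,"ry":0,"rz":0,"claw":0.5},{"x":0,"y":0,"z":0.028,"rx":0,"ry":0,"rz":0,"claw":0.5},{"x":0,"y":0,"z":0.028,"rx":0,"ry":0,"rz":0,"claw":0.5},{"x":0,"y":0,"z":0.028,"rx":0,"ry":0,"rz":0,"claw":0.5}]'
python3 -m pendant '[{"x":0,"y":0,"z":0.1,"rx":0,"ry":0,"rz":0.05,"claw":0.8},{"x":0,"y":0,"z":0.25,"rx":0,"ry":0,"rz":0.1,"claw":1},{"x":-0.15,"y":-0.1,"z":0.45,"rx":0,"ry":0,"rz":0.15,"claw":1},{"x":-0.3,"y":-0.25,"z":0.65,"rx":0,"ry":0,"rz":0.2,"claw":1},{"x":-0.5,"y":-0.4,"z":0.85,"rx":0,"ry":0,"rz":0.25,"claw":1},{"x":-0.7,"y":-0.55,"z":0.92,"rx":0,"ry":0,"rz":0.3,"claw":1},{"x":-0.85,"y":-0.55,"z":0.92,"rx":0,"ry":0,"rz":0.35,"claw":1},{"x":-0.9,"y":-0.55,"z":0.92,"rx":0,"ry":0,"rz":0.395,"claw":1}]'
python3 - <<'E'
from h import *
p=capture("wrist");s=capture("scene");t=sense();print(t["tcp_pos"],t["ee_rot"][:,0])
save("w8",np.hstack([cv2.resize(p["color"],(400,300)),cv2.resize(s["color"][220:370,270:470],(400,300),interpolation=cv2.INTER_CUBIC)]))
for c,a,m in blobs(p,"blue",100):
    r=cv2.minAreaRect(np.argwhere(m)[:,::-1].astype(np.float32))
    for z in (.092,.122):
      B=np.array([onz(p,q,z) for q in cv2.boxPoints(r)]); print(z,c.round(),a,B.mean(0).round(4),B[:,:2].round(4).tolist())
E
```

```text
time_s: 26.8
tcp_pos: [0.6035, 0.2418, 0.0961]
ee_rot: [[0.326, -0.945, -0.001], [-0.945, -0.326, -0.0], [0.0, 0.001, -1.0]]
wrist_force: [-0.5, -0.5, -0.5]
gripper_width: 0.489
gripper_force: 0.0
time_s: 27.8
tcp_pos: [0.3765, 0.103, 0.3284]
ee_rot: [[1.0, 0.007, 0.004], [0.007, -1.0, 0.003], [0.004, -0.003, -1.0]]
wrist_force: [0.8, 0.5, 0.1]
gripper_width: 1.0
gripper_force: 0.0
[0.37738096 0.1038409  0.3276319 ] [0.99999313 0.00283593 0.00238547]
0.092 [345. 150.] 706 [0.4327 0.0824 0.092 ] [[0.4351, 0.1071], [0.4525, 0.0966], [0.4305, 0.0578], [0.4126, 0.0681]]
0.122 [345. 150.] 706 [0.4338 0.0839 0.122 ] [[0.4361, 0.1068], [0.4521, 0.097], [0.4318, 0.0612], [0.4153, 0.0707]]
0.092 [  8. 272.] 483 [0.3129 0.4176 0.092 ] [[0.3332, 0.4242], [0.3333, 0.4033], [0.2925, 0.4107], [0.2924, 0.4321]]
0.122 [  8. 272.] 483 [0.3231 0.3939 0.122 ] [[0.3419, 0.4], [0.342, 0.3806], [0.3043, 0.3874], [0.3042, 0.4073]]
```

View pics/w8.png

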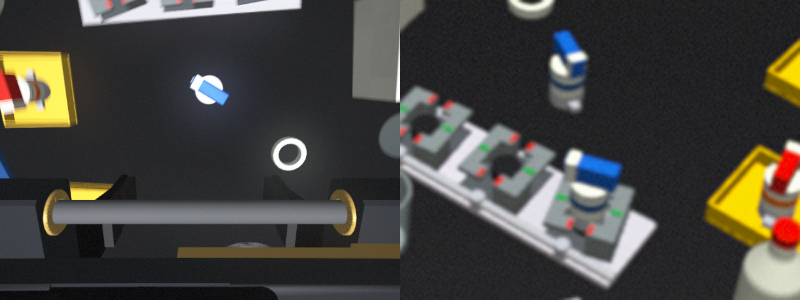

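L stands in P3 with its wing along the green marks (locked), the used one is upright in the tray, and R has not moved. Grasping R.

```bash
python3 -m pendant '[{"x":0.04,"y":0,"z":-0.1,"rx":0,"ry":0,"rz":0.055,"claw":1},{"x":0.08,"y":0,"z":-0.2,"rx":0,"ry":0,"rz":0.11,"claw":1},{"x":0.12,"y":-0.03,"z":-0.3,"rx":0,"ry":0,"rz":0.165,"claw":1},{"x":0.16,"y":-0.058,"z":-0.4,"rx":0,"ry":0,"rz":0.22,"claw":1},{"x":0.2,"y":-0.058,"z":-0.5,"rx":0,"ry":0,"rz":0.275,"claw":1},{"x":0.237,"y":-0.058,"z":-0.6,"rx":0,"ry":0,"rz":0.33,"claw":1},{"x":0.237,"y":-0.058,"z":-0.71,"rx":0,"ry":0,"rz":0.33,"claw":1},{"x":0.237,"y":-0.058,"z":-0.71,"rx":0,"ry":0,"rz":0.33,"claw":1}]'
python3 -m pendant '[{"x":0,"y":0,"z":0,"rx":0,"ry":0,"rz":0,"claw":1},{"x":0,"y":0,"z":-0.1,"rx":0,"ry":0,"rz":0,"claw":1},{"x":0,"y":0,"z":-0.25,"rx":0,"ry":0,"rz":0,"claw":1},{"x":0,"y":0,"z":-0.32,"rx":0,"ry":0,"rz":0,"claw":1},{"x":0,"y":0,"z":-0.32,"rx":0,"ry":0,"rz":0,"claw":1},{"x":0,"y":0,"z":-0.32,"rx":0,"ry":0,"rz":0,"claw":0},{"x":0,"y":0,"z":-0.32,"rx":0,"ry":0,"rz":0,"claw":0},{"x":0,"y":0,"z":-0.32,"rx":0,"ry":0,"rz":0,"claw":0}]'
python3 -m pendant '[{"x":0,"y":0,"z":0,"rx":0,"ry":0,"rz":0,"claw":0},{"x":0,"y":0,"z":0,"rx":0,"ry":0,"rz":0,"claw":0},{"x":0,"y":0,"z":0,"rx":0,"ry":0,"rz":0,"claw":0},{"x":0,"y":0,"z":0,"rx":0,"ry":0,"rz":0,"claw":0},{"x":0,"y":0,"z":0,"rx":0,"ry":0,"rz":0,"claw":0},{"x":0,"y":0,"z":0.08,"rx":0,"ry":0,"rz":0,"claw":0},{"x":0,"y":0,"z":0.24,"rx":0,"ry":0,"rz":0,"claw":0},{"x":0,"y":0,"z":0.46,"rx":0,"ry":0,"rz":0,"claw":0}]'
```

```text
time_s: 28.9
tcp_pos: [0.4372, 0.0891, 0.1466]
ee_rot: [[0.51, 0.86, -0.006], [0.86, -0.51, -0.003], [-0.006, -0.003, -1.0]]
wrist_force: [-0.9, 0.1, 0.4]
gripper_width: 0.997
gripper_force: 0.0
time_s: 29.9
tcp_pos: [0.4384, 0.0901, 0.0698]
ee_rot: [[0.507, 0.862, 0.002], [0.862, -0.507, 0.001], [0.002, 0.001, -1.0]]
wrist_force: [-1.1, -0.1, -1.1]
gripper_width: 0.749
gripper_force: 0.0
time_s: 30.9
tcp_pos: [0.4366, 0.0892, 0.1838]
ee_rot: [[0.508, 0.862, -0.004], [0.862, -0.508, -0.002], [-0.004, -0.003, -1.0]]
wrist_force: [1.6, -0.2, -2.0]
gripper_width: 0.224
gripper_force: 30.0
```

```bash
python3 -m pendant '[{"x":0.1,"y":-0.05,"z":0.01,"rx":0,"ry":0,"rz":-0.055,"claw":0},{"x":0.25,"y":-0.12,"z":0.01,"rx":0,"ry":0,"rz":-0.11,"claw":0},{"x":0.4,"y":-0.2,"z":0.01,"rx":0,"ry":0,"rz":-0.165,"claw":0},{"x":0.55,"y":-0.28,"z":0.01,"rx":0,"ry":0,"rz":-0.22,"claw":0},{"x":0.7,"y":-0.339,"z":0.01,"rx":0,"ry":0,"rz":-0.275,"claw":0},{"x":0.736,"y":-0.339,"z":0.01,"rx":0,"ry":0,"rz":-0.283,"claw":0},{"x":0.736,"y":-0.339,"z":0.01,"rx":0,"ry":0,"rz":-0.283,"claw":0},{"x":0.736,"y":-0.339,"z":0.01,"rx":0,"ry":0,"rz":-0.283,"claw":0}]'
python3 - <<'E'
from h import *
p=capture("wrist");t=sense()["tcp_pos"];R=sense()["ee_rot"];print(t,R[:,0])
im=p["color"].copy()
f=t[2]-.070
def pt(x,y,z): 
    X=t+R@np.array([x,y,0]);X[2]=z;return X
def dot(X,c): u=proj(p,X);cv2.circle(im,tuple(int(v*8) for v in u),12,c,-1,cv2.LINE_AA,3)
for y in(-.006,.006): dot(pt(.034,y,f+.014),(255,0,255))
for k in("red","green"):
    for c,a,m in blobs(p,k): print(k,c.round(1),a,onz(p,c,.048).round(4)[:2])
save("w9",cv2.resize(im[100:340,160:480],(800,600),interpolation=cv2.INTER_CUBIC))
E
```

```text
time_s: 31.9
tcp_pos: [0.6209, 0.0055, 0.1864]
ee_rot: [[0.989, 0.15, -0.001], [0.15, -0.989, 0.0], [-0.001, -0.0, -1.0]]
wrist_force: [0.8, -0.1, -1.1]
gripper_width: 0.227
gripper_force: 30.0
[0.62096389 0.00555611 0.18666135] [ 9.88627880e-01  1.50381526e-01 -5.58677070e-04]
red [139.8 173.5] 107 [0.6424 0.1397]
red [174.7 176. ] 100 [0.6444 0.1147]
red [302.9 183.4] 89 [0.6531 0.0221]
red [337.  183.5] 88 [ 0.6568 -0.0025]
red [ 30.8 245.3] 99 [0.5757 0.2189]
red [  1.4 254.3] 42 [0.5652 0.2411]
red [143.8 262.2] 85 [0.5749 0.1343]
red [176.8 264.5] 85 [0.5769 0.1092]
green [ 40.5 196.5] 172 [0.6146 0.2108]
green [114.2 217.5] 168 [0.6068 0.1574]
green [202.9 223.7] 156 [0.612  0.0918]
green [276. 229.] 153 [0.6162 0.0373]
green [363.9 229. ] 152 [ 0.6261 -0.0281]
```

View pics/w9.png

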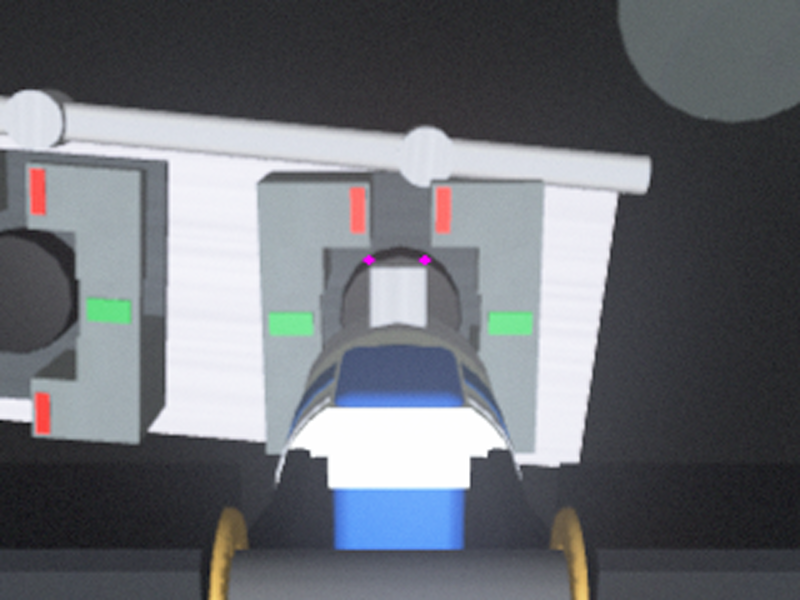

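The lug aligns with the slot to within about 1 mm. Nudging, lowering, pressing and turning as before.

```bash
python3 -m pendant '[{"x":0.003,"y":-0.003,"z":-0.1,"rx":0,"ry":0,"rz":0,"claw":0},{"x":0.003,"y":-0.003,"z":-0.2,"rx":0,"ry":0,"rz":0,"claw":0},{"x":0.003,"y":-0.003,"z":-0.26,"rx":0,"ry":0,"rz":0,"claw":0},{"x":0.003,"y":-0.003,"z":-0.28,"rx":0,"ry":0,"rz":0,"claw":0},{"x":0.003,"y":-0.003,"z":-0.3,"rx":0,"ry":0,"rz":0,"claw":0},{"x":0.003,"y":-0.003,"z":-0.32,"rx":0,"ry":0,"rz":0,"claw":0},{"x":0.003,"y":-0.003,"z":-0.32,"rx":0,"ry":0,"rz":0,"claw":0},{"x":0.003,"y":-0.003,"z":-0.32,"rx":0,"ry":0,"rz":0,"claw":0}]'
python3 -m pendant '[{"x":0,"y":0,"z":-0.015,"rx":0,"ry":0,"rz":0,"claw":0},{"x":0,"y":0,"z":-0.03,"rx":0,"ry":0,"rz":0,"claw":0},{"x":0,"y":0,"z":-0.045,"rx":0,"ry":0,"rz":0,"claw":0},{"x":0,"y":0,"z":-0.06,"rx":0,"ry":0,"rz":0,"claw":0},{"x":0,"y":0,"z":-0.07,"rx":0,"ry":0,"rz":0,"claw":0},{"x":0,"y":0,"z":-0.07,"rx":0,"ry":0,"rz":0,"claw":0},{"x":0,"y":0,"z":-0.07,"rx":0,"ry":0,"rz":0,"claw":0},{"x":0,"y":0,"z":-0.07,"rx":0,"ry":0,"rz":0,"claw":0}]'
```

```text
time_s: 32.95
tcp_pos: [0.623, 0.0044, 0.107]
ee_rot: [[0.989, 0.149, 0.001], [0.149, -0.989, 0.0], [0.001, -0.0, -1.0]]
wrist_force: [-0.3, 0.1, -0.9]
gripper_width: 0.228
gripper_force: 30.0
time_s: 33.95
tcp_pos: [0.6235, 0.0044, 0.0915]
ee_rot: [[0.989, 0.15, 0.002], [0.15, -0.989, -0.0], [0.002, 0.001, -1.0]]
wrist_force: [-3.5, 1.3, 11.1]
gripper_width: 0.227
gripper_force: 30.0
```

```bash
python3 -m pendant '[{"x":0,"y":0,"z":0,"rx":0,"ry":0,"rz":-0.055,"claw":0},{"x":0,"y":0,"z":0,"rx":0,"ry":0,"rz":-0.11,"claw":0},{"x":0,"y":0,"z":0,"rx":0,"ry":0,"rz":-0.165,"claw":0},{"x":0,"y":0,"z":0,"rx":0,"ry":0,"rz":-0.22,"claw":0},{"x":0,"y":0,"z":0,"rx":0,"ry":0,"rz":-0.275,"claw":0},{"x":0,"y":0,"z":0,"rx":0,"ry":0,"rz":-0.33,"claw":0},{"x":0,"y":0,"z":0,"rx":0,"ry":0,"rz":-0.385,"claw":0},{"x":0,"y":0,"z":0,"rx":0,"ry":0,"rz":-0.385,"claw":0}]'
python3 -m pendant '[{"x":0,"y":0,"z":0,"rx":0,"ry":0,"rz":-0.055,"claw":0},{"x":0,"y":0,"z":0,"rx":0,"ry":0,"rz":-0.11,"claw":0},{"x":0,"y":0,"z":0,"rx":0,"ry":0,"rz":-0.118,"claw":0},{"x":0,"y":0,"z":0,"rx":0,"ry":0,"rz":-0.118,"claw":0},{"x":0,"y":0,"z":0,"rx":0,"ry":0,"rz":-0.118,"claw":0},{"x":0,"y":0,"z":0,"rx":0,"ry":0,"rz":-0.118,"claw":0},{"x":0,"y":0,"z":0,"rx":0,"ry":0,"rz":-0.118,"claw":0},{"x":0,"y":0,"z":0,"rx":0,"ry":0,"rz":-0.118,"claw":0}]'
```

```text
time_s: 34.95
tcp_pos: [0.6243, 0.0037, 0.0919]
ee_rot: [[0.489, -0.872, 0.004], [-0.872, -0.489, -0.001], [0.003, -0.003, -1.0]]
wrist_force: [-0.6, -2.1, 11.7]
gripper_width: 0.229
gripper_force: 30.0
time_s: 35.95
tcp_pos: [0.6234, 0.0036, 0.0917]
ee_rot: [[0.142, -0.99, 0.002], [-0.99, -0.142, -0.002], [0.002, -0.002, -1.0]]
wrist_force: [-3.5, -1.3, 11.1]
gripper_width: 0.226
gripper_force: 30.0
```

```bash
python3 -m pendant '[{"x":0,"y":0,"z":0.01,"rx":0,"ry":0,"rz":0,"claw":0},{"x":0,"y":0,"z":0.02,"rx":0,"ry":0,"rz":0,"claw":0},{"x":0,"y":0,"z":0.028,"rx":0,"ry":0,"rz":0,"claw":0},{"x":0,"y":0,"z":0.028,"rx":0,"ry":0,"rz":0,"claw":0},{"x":0,"y":0,"z":0.028,"rx":0,"ry":0,"rz":0,"claw":0.5},{"x":0,"y":0,"z":0.028,"rx":0,"ry":0,"rz":0,"claw":0.5},{"x":0,"y":0,"z":0.028,"rx":0,"ry":0,"rz":0,"claw":0.5},{"x":0,"y":0,"z":0.028,"rx":0,"ry":0,"rz":0,"claw":0.5}]'
python3 -m pendant '[{"x":0,"y":0,"z":0.15,"rx":0,"ry":0,"rz":0.05,"claw":0.5},{"x":0,"y":0,"z":0.4,"rx":0,"ry":0,"rz":0.1,"claw":0.4},{"x":-0.1,"y":-0.15,"z":0.6,"rx":0,"ry":0,"rz":0.15,"claw":0.2},{"x":-0.25,"y":-0.3,"z":0.8,"rx":0,"ry":0,"rz":0.2,"claw":0},{"x":-0.4,"y":-0.5,"z":0.8,"rx":0,"ry":0,"rz":0.255,"claw":0},{"x":-0.55,"y":-0.7,"z":0.8,"rx":0,"ry":0,"rz":0.31,"claw":0},{"x":-0.7,"y":-0.9,"z":0.8,"rx":0,"ry":0,"rz":0.365,"claw":0},{"x":-0.72,"y":-1,"z":0.8,"rx":0,"ry":0,"rz":0.42,"claw":0}]'
python3 -m pendant '[{"x":0,"y":0,"z":0,"rx":0,"ry":0,"rz":0.06,"claw":0},{"x":0,"y":0,"z":0,"rx":0,"ry":0,"rz":0.068,"claw":0},{"x":0,"y":0,"z":0,"rx":0,"ry":0,"rz":0.068,"claw":0},{"x":0,"y":0,"z":0,"rx":0,"ry":0,"rz":0.068,"claw":0},{"x":0,"y":0,"z":0,"rx":0,"ry":0,"rz":0.068,"claw":0},{"x":0,"y":0,"z":0,"rx":0,"ry":0,"rz":0.068,"claw":0},{"x":0,"y":0,"z":0,"rx":0,"ry":0,"rz":0.068,"claw":0},{"x":0,"y":0,"z":0,"rx":0,"ry":0,"rz":0.068,"claw":0}]'
python3 - <<'E'
from h import *
p=capture("wrist");s=capture("scene");d=capture("side");t=sense();print(t["tcp_pos"],t["ee_rot"][:,0])
save("w10",p["color"]);np.save("w10.npy",p["color"])
for n,i,zz in(("scene",s,.122),("side",d,.122)):
    for c,a,m in blobs(i,"blue",40): 
        r=cv2.minAreaRect(np.argwhere(m)[:,::-1].astype(np.float32));print(n,c.round(),a,onz(i,c,zz).round(3),r)
for l in("timer","tens_window","start_top","tens_rim"):
    print(l,[(np.round(r["centre"]).tolist(),round(r["conf"],2)) for r in search_frame(p,l)])
for k in("red","green"):
    for c,a,m in blobs(p,k): print(k,c.round(1),a,onz(p,c,.118).round(4)[:2])
# white top quad
h=cv2.cvtColor(p["color"],cv2.COLOR_RGB2GRAY);m=(h>225).astype(np.uint8)
cs,_=cv2.findContours(m,cv2.RETR_EXTERNAL,cv2.CHAIN_APPROX_SIMPLE)
for c in sorted(cs,key=cv2.contourArea)[-2:]:
    r=cv2.minAreaRect(c);print(cv2.contourArea(c),[(q.round().tolist(),onz(p,q,.11).round(4)[:2].tolist()) for q in cv2.boxPoints(r)])
E
```

```text
time_s: 36.95
tcp_pos: [0.6226, 0.0044, 0.0957]
ee_rot: [[0.14, -0.99, -0.001], [-0.99, -0.14, -0.0], [-0.0, 0.001, -1.0]]
wrist_force: [-0.0, 0.5, 0.7]
gripper_width: 0.489
gripper_force: 0.0
time_s: 37.95
tcp_pos: [0.4406, -0.2471, 0.2968]
ee_rot: [[0.994, -0.106, 0.001], [-0.106, -0.994, -0.0], [0.001, 0.0, -1.0]]
wrist_force: [0.8, -0.4, 1.0]
gripper_width: 0.002
gripper_force: 0.0
time_s: 38.95
tcp_pos: [0.4428, -0.2456, 0.296]
ee_rot: [[0.995, 0.102, -0.0], [0.102, -0.995, -0.0], [-0.0, 0.0, -1.0]]
wrist_force: [0.5, 0.7, -0.3]
gripper_width: 0.006
gripper_force: 0.0
[ 0.44270245 -0.24568966  0.29603611] [ 9.94772840e-01  1.02112657e-01 -4.38702829e-05]
scene [22. 74.] 5776 [ 0.51  -1.414  0.122] ((28.5, 76.5), (153.0, 57.0), 90.0)
scene [69.  8.] 278 [-0.004 -1.92   0.122] ((69.55000305175781, 7.849998950958252), (20.172332763671875, 14.997690200805664), 74.74488067626953)
scene [131.  10.] 1293 [-0.182 -1.681  0.122] ((125.48789978027344, 6.717094421386719), (83.81978607177734, 28.238128662109375), 13.495734214782715)
scene [109.  74.] 510 [ 0.298 -1.161  0.122] ((109.0274047
[... 1741 characters left out ...]
, 11.535229682922363), 29.74488067626953)
timer [([360.0, 128.0], 0.84)]
tens_window [([359.0, 129.0], 0.68), ([348.0, 266.0], 0.36)]
start_top [([444.0, 134.0], 0.57)]
tens_rim [([360.0, 128.0], 0.82)]
red [76.9 16.2] 80 [ 0.5769 -0.0514]
red [49.2 17.5] 76 [ 0.5738 -0.031 ]
red [299.1 165. ] 74 [ 0.4854 -0.2252]
red [337.  164.1] 76 [ 0.4892 -0.2559]
green [445.3 134.4] 1138 [ 0.5213 -0.3395]
772.5 [([544.0, 0.0], [0.6253, -0.3975]), ([609.0, 0.0], [0.6299, -0.4459]), ([609.0, 37.0], [0.6052, -0.4533]), ([544.0, 37.0], [0.6005, -0.4039])]
48350.0 [([229.0, 33.0], [0.579, -0.1622]), ([487.0, 26.0], [0.6038, -0.3587]), ([492.0, 227.0], [0.4492, -0.3966]), ([234.0, 234.0], [0.4201, -0.1738])]
```

Run:
```python
import numpy as np,cv2
im=np.load("w10.npy")[10:250,200:520]
cv2.imwrite("pics/w10c.png",cv2.cvtColor(cv2.resize(im,(800,600),interpolation=cv2.INTER_CUBIC),cv2.COLOR_RGB2BGR))
```

```text
(no output)
```

View pics/w10c.png

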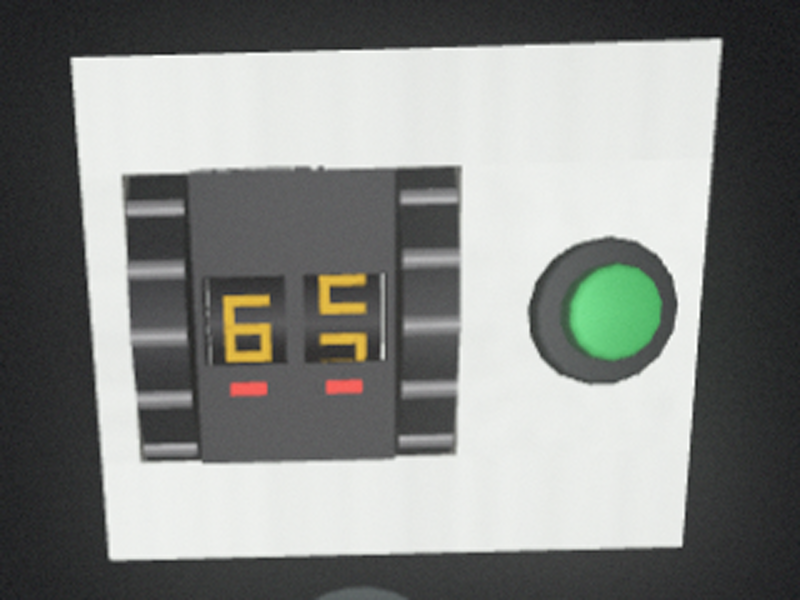

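The crop shows:
- **Tens:** "6", slightly below centre, about 5.92. The wheel is at crop x 125–195.
- **Units:** between 2 and 3, about 2.47. The wheel is at crop x 400–460.
- **Start button:** (615,312).

Locating these in the world:

Run:
```python
from h import *
p=capture("wrist")
f=lambda c:(200+c[0]/2.5,10+c[1]/2.5)
Q=[onz(p,f(c),.11) for c in((72,58),(721,39),(683,547),(109,560))]
for q in Q: print(q.round(4))
C=sum(Q)/4;yd=(Q[0]-Q[1]+Q[3]-Q[2]);yaw=np.arctan2(-yd[0],yd[1]);print("C",C,np.degrees(yaw),[np.linalg.norm(Q[i]-Q[(i+1)%4]).round(4) for i in range(4)])
R=np.array([[np.cos(yaw),-np.sin(yaw)],[np.sin(yaw),np.cos(yaw)]])
for n,c,z in(("tslotTL",(124,175),.11),("tslotBR",(202,460),.11),("uslotTR",(461,167),.11),("uslotBL",(397,457),.11),("trimL",(131,330),.127),("trimR",(187,330),.127),("urimL",(403,325),.127),("urimR",(459,325),.127),("twin",(246,321),.11),("uwin",(345,319),.11),("btn",(615,312),.125)):
    X=onz(p,f(c),z)[:2]; print(n,X.round(4),(R.T@(X-C[:2])).round(4))
```

```text
[ 0.5787 -0.1622  0.11  ]
[ 0.6041 -0.3598  0.11  ]
[ 0.4455 -0.3805  0.11  ]
[ 0.4205 -0.1819  0.11  ]
C [ 0.51219156 -0.27108751  0.11      ] 7.243249486519297 [np.float64(0.1992), np.float64(0.16), np.float64(0.2001), np.float64(0.1595)]
tslotTL [ 0.5468 -0.18  ] [0.0458 0.086 ]
tslotBR [ 0.4588 -0.2115] [-0.0454  0.0658]
uslotTR [ 0.56   -0.2859] [ 0.0456 -0.0207]
uslotBL [ 0.4666 -0.2775] [-0.046  -0.0006]
trimL [ 0.5001 -0.1876] [-0.0015  0.0844]
trimR [ 0.5019 -0.205 ] [-0.0019  0.0668]
urimL [ 0.5103 -0.2722] [-0.002  -0.0008]
urimR [ 0.5121 -0.2896] [-0.0025 -0.0184]
twin [ 0.5061 -0.2224] [0.0001 0.0491]
uwin [ 0.51   -0.2547] [-0.0001  0.0165]
btn [ 0.5209 -0.338 ] [ 0.0002 -0.0675]
```

Timer fit: centre (.5122,-.2711), yaw 7.2°, and the quad measures 0.200 × 0.160 m as given. That puts the tens rim at (.5026,-.1957), the units rim at (.5135,-.2810) and the button at (.5207,-.3381). Starting with the tens wheel: touch near its far side.

```bash
python3 -m pendant '[{"x":0.1,"y":0.06,"z":-0.1,"rx":0,"ry":0,"rz":0.008,"claw":0},{"x":0.25,"y":0.15,"z":-0.2,"rx":0,"ry":0,"rz":0.008,"claw":0},{"x":0.351,"y":0.214,"z":-0.35,"rx":0,"ry":0,"rz":0.008,"claw":0},{"x":0.351,"y":0.214,"z":-0.5,"rx":0,"ry":0,"rz":0.008,"claw":0},{"x":0.351,"y":0.214,"z":-0.6,"rx":0,"ry":0,"rz":0.008,"claw":0},{"x":0.351,"y":0.214,"z":-0.624,"rx":0,"ry":0,"rz":0.008,"claw":0},{"x":0.351,"y":0.214,"z":-0.624,"rx":0,"ry":0,"rz":0.008,"claw":0},{"x":0.351,"y":0.214,"z":-0.624,"rx":0,"ry":0,"rz":0.008,"claw":0}]'
python3 -m pendant '[{"x":0,"y":0,"z":-0.04,"rx":0,"ry":0,"rz":0,"claw":0},{"x":0,"y":0,"z":-0.05,"rx":0,"ry":0,"rz":0,"claw":0},{"x":0,"y":0,"z":-0.06,"rx":0,"ry":0,"rz":0,"claw":0},{"x":0,"y":0,"z":-0.066,"rx":0,"ry":0,"rz":0,"claw":0},{"x":0,"y":0,"z":-0.066,"rx":0,"ry":0,"rz":0,"claw":0},{"x":0,"y":0,"z":-0.066,"rx":0,"ry":0,"rz":0,"claw":0},{"x":0,"y":0,"z":-0.066,"rx":0,"ry":0,"rz":0,"claw":0},{"x":0,"y":0,"z":-0.066,"rx":0,"ry":0,"rz":0,"claw":0}]'
```

```text
time_s: 40.35
tcp_pos: [0.5314, -0.1924, 0.1416]
ee_rot: [[0.992, 0.127, 0.003], [0.127, -0.992, -0.001], [0.003, 0.001, -1.0]]
wrist_force: [-0.2, 0.2, 0.6]
gripper_width: 0.007
gripper_force: 0.0
time_s: 41.35
tcp_pos: [0.531, -0.1922, 0.124]
ee_rot: [[0.992, 0.127, 0.001], [0.127, -0.992, -0.0], [0.001, 0.0, -1.0]]
wrist_force: [1.4, 0.6, 2.2]
gripper_width: 0.008
gripper_force: 1.5
```

```bash
python3 -m pendant '[{"x":-0.032,"y":-0.004,"z":0.004,"rx":0,"ry":0,"rz":0,"claw":0},{"x":-0.071,"y":-0.009,"z":0.007,"rx":0,"ry":0,"rz":0,"claw":0},{"x":-0.111,"y":-0.014,"z":0.008,"rx":0,"ry":0,"rz":0,"claw":0},{"x":-0.151,"y":-0.019,"z":0.008,"rx":0,"ry":0,"rz":0,"claw":0},{"x":-0.19,"y":-0.024,"z":0.005,"rx":0,"ry":0,"rz":0,"claw":0},{"x":-0.222,"y":-0.028,"z":-0.002,"rx":0,"ry":0,"rz":0,"claw":0},{"x":-0.222,"y":-0.028,"z":-0.002,"rx":0,"ry":0,"rz":0,"claw":0},{"x":-0.222,"y":-0.028,"z":0.2,"rx":0,"ry":0,"rz":0,"claw":0}]'
cat >> h.py <<'E'
C=np.array([.5122,-.2711]);YA=np.radians(7.24)
def tw(x,y,z):
    c,s=np.cos(YA),np.sin(YA); return np.array([C[0]+c*x-s*y,C[1]+s*x+c*y,z])
def windows(cam="wrist",n=0):
    p=capture(cam); out=[]
    for y0 in(.0485,.0165):   # tens, units; 1px = 1mm
        xs=np.arange(.015,-.0151,-.001);ys=np.arange(.014,-.0141,-.001)
        M=np.array([[proj(p,tw(x,y0+y,.109)) for y in ys] for x in xs],np.float32)
        w=cv2.remap(p["color"],M[...,0],M[...,1],cv2.INTER_LINEAR).astype(int)
        m=(w[...,0]>110)&(w[...,1]>80)&(w[...,2]<w[...,0]*.6)&(w[...,1]>w[...,0]*.45)
        out.append(m)
    for a,b in zip(*out): print("".join(".#"[int(v)] for v in a)+"  "+"".join(".#"[int(v)] for v in b))
E
python3 - <<'E'
from h import *
windows(); print(sense()["tcp_pos"])
E
```

```text
time_s: 42.35
tcp_pos: [0.4699, -0.1986, 0.17]
ee_rot: [[0.992, 0.126, -0.013], [0.126, -0.992, 0.003], [-0.013, -0.004, -1.0]]
wrist_force: [1.0, -0.9, 0.5]
gripper_width: 0.007
gripper_force: 0.0
.............................  .............................
......###############........  .....###############.........
......################.......  .....##################......
.................#####.......  .....##################......
.................#####.......  .....######..................
.................#####.......  .....######..................
.................#####.......  .....######..................
.................#####.......  .....######..................
.................#####.......  .....######..................
.................#####.......  .....######..................
..................####.......  .....#################.......
...................###.......  .....##################......
.............................  .....##################......
.............................  .......################......
.............................  .................
[... 326 characters left out ...]
##############.......  .....#################.......
......################.......  .....##################......
......################.......  ......#################......
......####...................  ........###############......
......####...................  .................######......
......####...................  .................######......
......#####..................  .................######......
......###############........  ................#######......
......################.......  ...............#.######......
.......##############........  ....................##.......
.............................  .............................
[ 0.47557835 -0.20027903  0.17937269]
```

The strip readout works. Tens is now about 4.5 (bottom of 4, top of 5) after one stroke, and units is about 2.45. Second tens stroke:

```bash
python3 -m pendant '[{"x":0.1,"y":0.012,"z":0,"rx":0,"ry":0,"rz":0,"claw":0},{"x":0.222,"y":0.028,"z":0,"rx":0,"ry":0,"rz":0,"claw":0},{"x":0.222,"y":0.028,"z":-0.12,"rx":0,"ry":0,"rz":0,"claw":0},{"x":0.222,"y":0.028,"z":-0.17,"rx":0,"ry":0,"rz":0,"claw":0},{"x":0.222,"y":0.028,"z":-0.19,"rx":0,"ry":0,"rz":0,"claw":0},{"x":0.222,"y":0.028,"z":-0.202,"rx":0,"ry":0,"rz":0,"claw":0},{"x":0.222,"y":0.028,"z":-0.202,"rx":0,"ry":0,"rz":0,"claw":0},{"x":0.222,"y":0.028,"z":-0.202,"rx":0,"ry":0,"rz":0,"claw":0}]'
python3 -m pendant '[{"x":-0.032,"y":-0.004,"z":0.004,"rx":0,"ry":0,"rz":0,"claw":0},{"x":-0.071,"y":-0.009,"z":0.007,"rx":0,"ry":0,"rz":0,"claw":0},{"x":-0.111,"y":-0.014,"z":0.008,"rx":0,"ry":0,"rz":0,"claw":0},{"x":-0.151,"y":-0.019,"z":0.008,"rx":0,"ry":0,"rz":0,"claw":0},{"x":-0.19,"y":-0.024,"z":0.005,"rx":0,"ry":0,"rz":0,"claw":0},{"x":-0.222,"y":-0.028,"z":-0.002,"rx":0,"ry":0,"rz":0,"claw":0},{"x":-0.222,"y":-0.028,"z":-0.002,"rx":0,"ry":0,"rz":0,"claw":0},{"x":-0.222,"y":-0.028,"z":0.2,"rx":0,"ry":0,"rz":0,"claw":0}]'
python3 - <<'E'
from h import *
windows(); print(sense()["tcp_pos"])
E
```

```text
time_s: 43.4
tcp_pos: [0.5313, -0.1921, 0.1241]
ee_rot: [[0.992, 0.127, 0.002], [0.127, -0.992, -0.0], [0.002, 0.001, -1.0]]
wrist_force: [1.5, 2.3, 3.8]
gripper_width: 0.006
gripper_force: 1.8
time_s: 44.4
tcp_pos: [0.471, -0.1988, 0.1694]
ee_rot: [[0.992, 0.126, -0.012], [0.126, -0.992, 0.002], [-0.012, -0.004, -1.0]]
wrist_force: [0.5, -0.4, 0.4]
gripper_width: 0.003
gripper_force: 0.0
.............................  .............................
......###############........  .....###############.........
......################.......  .....##################......
......################.......  .....##################......
.................#####.......  .....######..................
.................#####.......  .....######..................
.................#####.......  .....######..................
.................#####.......  .....######..................
.................#####.......  .....######..................
......################.......  .....######..................
......################.......  .....#################.......
......################.......  .....#
[... 520 characters left out ...]
##############.......  .....#################.......
......################.......  .....##################......
.......###############.......  ......#################......
.............................  ........###############......
.............................  .................######......
.............................  .................######......
.............................  ................#######......
.............................  ................#######......
.............................  .......###############.......
.............................  ........#..###..######.......
.............................  .............................
[ 0.47682279 -0.20045169  0.17885174]
```

Tens is now about 3.15. A shorter stroke of about 46 mm:

```bash
python3 -m pendant '[{"x":0.1,"y":0.012,"z":0,"rx":0,"ry":0,"rz":0,"claw":0},{"x":0.222,"y":0.028,"z":0,"rx":0,"ry":0,"rz":0,"claw":0},{"x":0.222,"y":0.028,"z":-0.12,"rx":0,"ry":0,"rz":0,"claw":0},{"x":0.222,"y":0.028,"z":-0.17,"rx":0,"ry":0,"rz":0,"claw":0},{"x":0.222,"y":0.028,"z":-0.19,"rx":0,"ry":0,"rz":0,"claw":0},{"x":0.222,"y":0.028,"z":-0.202,"rx":0,"ry":0,"rz":0,"claw":0},{"x":0.222,"y":0.028,"z":-0.202,"rx":0,"ry":0,"rz":0,"claw":0},{"x":0.222,"y":0.028,"z":-0.202,"rx":0,"ry":0,"rz":0,"claw":0}]'
python3 -m pendant '[{"x":-0.032,"y":-0.004,"z":0.004,"rx":0,"ry":0,"rz":0,"claw":0},{"x":-0.071,"y":-0.009,"z":0.007,"rx":0,"ry":0,"rz":0,"claw":0},{"x":-0.111,"y":-0.014,"z":0.008,"rx":0,"ry":0,"rz":0,"claw":0},{"x":-0.151,"y":-0.019,"z":0.008,"rx":0,"ry":0,"rz":0,"claw":0},{"x":-0.183,"y":-0.023,"z":0.005,"rx":0,"ry":0,"rz":0,"claw":0},{"x":-0.183,"y":-0.023,"z":0.005,"rx":0,"ry":0,"rz":0,"claw":0},{"x":-0.183,"y":-0.023,"z":0.005,"rx":0,"ry":0,"rz":0,"claw":0},{"x":-0.183,"y":-0.023,"z":0.2,"rx":0,"ry":0,"rz":0,"claw":0}]'
python3 -m pendant '[{"x":-0.1,"y":-0.1,"z":0.2,"rx":0,"ry":0,"rz":0,"claw":0},{"x":-0.2,"y":-0.2,"z":0.4,"rx":0,"ry":0,"rz":0,"claw":0},{"x":-0.2,"y":-0.2,"z":0.4,"rx":0,"ry":0,"rz":0,"claw":0},{"x":-0.2,"y":-0.2,"z":0.4,"rx":0,"ry":0,"rz":0,"claw":0},{"x":-0.2,"y":-0.2,"z":0.4,"rx":0,"ry":0,"rz":0,"claw":0},{"x":-0.2,"y":-0.2,"z":0.4,"rx":0,"ry":0,"rz":0,"claw":0},{"x":-0.2,"y":-0.2,"z":0.4,"rx":0,"ry":0,"rz":0,"claw":0},{"x":-0.2,"y":-0.2,"z":0.4,"rx":0,"ry":0,"rz":0,"claw":0}]'
python3 - <<'E'
from h import *
windows(); print(sense()["tcp_pos"])
E
```

```text
time_s: 45.45
tcp_pos: [0.531, -0.1922, 0.1234]
ee_rot: [[0.992, 0.127, 0.002], [0.127, -0.992, -0.0], [0.002, 0.001, -1.0]]
wrist_force: [0.5, 1.4, 0.3]
gripper_width: 0.004
gripper_force: 0.7
time_s: 46.45
tcp_pos: [0.481, -0.1975, 0.1699]
ee_rot: [[0.992, 0.126, -0.01], [0.126, -0.992, 0.002], [-0.01, -0.003, -1.0]]
wrist_force: [0.7, 0.4, -0.3]
gripper_width: 0.007
gripper_force: 0.0
time_s: 47.45
tcp_pos: [0.4348, -0.2478, 0.2722]
ee_rot: [[0.992, 0.128, -0.001], [0.128, -0.992, 0.0], [-0.001, -0.0, -1.0]]
wrist_force: [0.7, 0.4, -0.1]
gripper_width: 0.005
gripper_force: 0.0
.............................  .............................
.............................  ......###############........
.............................  ......###############........
.............................  .....################........
.......##############........  .....################........
......################.......  .....####....................
......################.......  .....####....................
......################.......  .....####....................
..................####...
[... 715 characters left out ...]
##...................  ......###############........
......####...................  .....################........
......###############........  .....################........
......################.......  ......###############........
......################.......  .................####........
......###############........  .................####........
.............................  .................####........
.............................  .................####........
.............................  .................####........
.............................  .............................
.............................  .............................
[ 0.43480805 -0.24779501  0.27232594]
```

Tens "2" is centred (rows 4–25, centre 14.5 against 15). Units is about 2.45, so it needs about +3.55 digits in the +x direction.

```bash
python3 -m pendant '[{"x":0.1,"y":-0.07,"z":-0.15,"rx":0,"ry":0,"rz":0,"claw":0},{"x":0.204,"y":-0.147,"z":-0.3,"rx":0,"ry":0,"rz":0,"claw":0},{"x":0.204,"y":-0.147,"z":-0.45,"rx":0,"ry":0,"rz":0,"claw":0},{"x":0.204,"y":-0.147,"z":-0.55,"rx":0,"ry":0,"rz":0,"claw":0},{"x":0.204,"y":-0.147,"z":-0.58,"rx":0,"ry":0,"rz":0,"claw":0},{"x":0.204,"y":-0.147,"z":-0.593,"rx":0,"ry":0,"rz":0,"claw":0},{"x":0.204,"y":-0.147,"z":-0.593,"rx":0,"ry":0,"rz":0,"claw":0},{"x":0.204,"y":-0.147,"z":-0.593,"rx":0,"ry":0,"rz":0,"claw":0}]'
python3 -m pendant '[{"x":0.032,"y":0.004,"z":0.004,"rx":0,"ry":0,"rz":0,"claw":0},{"x":0.071,"y":0.009,"z":0.007,"rx":0,"ry":0,"rz":0,"claw":0},{"x":0.111,"y":0.014,"z":0.008,"rx":0,"ry":0,"rz":0,"claw":0},{"x":0.151,"y":0.019,"z":0.008,"rx":0,"ry":0,"rz":0,"claw":0},{"x":0.19,"y":0.024,"z":0.005,"rx":0,"ry":0,"rz":0,"claw":0},{"x":0.222,"y":0.028,"z":-0.002,"rx":0,"ry":0,"rz":0,"claw":0},{"x":0.222,"y":0.028,"z":-0.002,"rx":0,"ry":0,"rz":0,"claw":0},{"x":0.222,"y":0.028,"z":0.2,"rx":0,"ry":0,"rz":0,"claw":0}]'
python3 - <<'E'
from h import *
windows(); print(sense()["tcp_pos"])
E
```

```text
time_s: 48.5
tcp_pos: [0.4864, -0.2848, 0.1255]
ee_rot: [[0.992, 0.127, 0.002], [0.127, -0.992, -0.001], [0.002, 0.001, -1.0]]
wrist_force: [0.1, -0.2, 0.4]
gripper_width: 0.004
gripper_force: 0.0
time_s: 49.5
tcp_pos: [0.5383, -0.2765, 0.1698]
ee_rot: [[0.992, 0.126, -0.011], [0.126, -0.992, 0.004], [-0.01, -0.005, -1.0]]
wrist_force: [1.7, -0.9, 0.1]
gripper_width: 0.005
gripper_force: 0.0
.............................  .............................
.............................  .............................
........##############.......  ...................###.......
.......###############.......  ..................####.......
.......###############.......  ..................####.......
.............................  .............................
.............................  .............................
.............................  .............................
.............................  .............................
.............................  .............................
.............................  .............................
.............................  ...
[... 523 characters left out ...]
.....................  .............................
.............................  ..........................#..
.............................  ..........................#..
.............................  .........................##..
.............................  .........................##..
.............................  .........................###.
.............................  .........................###.
.............................  .........................##..
.............................  .........................##..
.............................  .........................##..
.............................  .........................##..
[ 0.54327292 -0.2790479   0.18039733]
```

```bash
python3 -m pendant '[{"x":-0.1,"y":-0.012,"z":0,"rx":0,"ry":0,"rz":0,"claw":0},{"x":-0.222,"y":-0.028,"z":0,"rx":0,"ry":0,"rz":0,"claw":0},{"x":-0.222,"y":-0.028,"z":-0.12,"rx":0,"ry":0,"rz":0,"claw":0},{"x":-0.222,"y":-0.028,"z":-0.17,"rx":0,"ry":0,"rz":0,"claw":0},{"x":-0.222,"y":-0.028,"z":-0.19,"rx":0,"ry":0,"rz":0,"claw":0},{"x":-0.222,"y":-0.028,"z":-0.205,"rx":0,"ry":0,"rz":0,"claw":0},{"x":-0.222,"y":-0.028,"z":-0.205,"rx":0,"ry":0,"rz":0,"claw":0},{"x":-0.222,"y":-0.028,"z":-0.205,"rx":0,"ry":0,"rz":0,"claw":0}]'
python3 -m pendant '[{"x":0.032,"y":0.004,"z":0.004,"rx":0,"ry":0,"rz":0,"claw":0},{"x":0.071,"y":0.009,"z":0.007,"rx":0,"ry":0,"rz":0,"claw":0},{"x":0.111,"y":0.014,"z":0.008,"rx":0,"ry":0,"rz":0,"claw":0},{"x":0.151,"y":0.019,"z":0.008,"rx":0,"ry":0,"rz":0,"claw":0},{"x":0.19,"y":0.024,"z":0.005,"rx":0,"ry":0,"rz":0,"claw":0},{"x":0.222,"y":0.028,"z":-0.002,"rx":0,"ry":0,"rz":0,"claw":0},{"x":0.222,"y":0.028,"z":-0.002,"rx":0,"ry":0,"rz":0,"claw":0},{"x":0.222,"y":0.028,"z":0.2,"rx":0,"ry":0,"rz":0,"claw":0}]'
python3 -m pendant '[{"x":-0.1,"y":0,"z":0.2,"rx":0,"ry":0,"rz":0,"claw":0},{"x":-0.3,"y":0.05,"z":0.38,"rx":0,"ry":0,"rz":0,"claw":0},{"x":-0.43,"y":0.12,"z":0.38,"rx":0,"ry":0,"rz":0,"claw":0},{"x":-0.43,"y":0.12,"z":0.38,"rx":0,"ry":0,"rz":0,"claw":0},{"x":-0.43,"y":0.12,"z":0.38,"rx":0,"ry":0,"rz":0,"claw":0},{"x":-0.43,"y":0.12,"z":0.38,"rx":0,"ry":0,"rz":0,"claw":0},{"x":-0.43,"y":0.12,"z":0.38,"rx":0,"ry":0,"rz":0,"claw":0},{"x":-0.43,"y":0.12,"z":0.38,"rx":0,"ry":0,"rz":0,"claw":0}]'
python3 - <<'E'
from h import *
windows(); print(sense()["tcp_pos"])
E
```

```text
time_s: 50.55
tcp_pos: [0.486, -0.2848, 0.1246]
ee_rot: [[0.992, 0.128, 0.0], [0.128, -0.992, -0.001], [0.0, 0.001, -1.0]]
wrist_force: [-2.3, 1.1, 5.5]
gripper_width: 0.005
gripper_force: 2.7
time_s: 51.55
tcp_pos: [0.5382, -0.2766, 0.1683]
ee_rot: [[0.992, 0.126, -0.011], [0.126, -0.992, 0.004], [-0.011, -0.005, -1.0]]
wrist_force: [0.5, 0.0, -0.2]
gripper_width: 0.002
gripper_force: 0.0
time_s: 52.55
tcp_pos: [0.4341, -0.2478, 0.2675]
ee_rot: [[0.992, 0.127, -0.001], [0.127, -0.992, 0.0], [-0.001, -0.0, -1.0]]
wrist_force: [0.4, -0.4, -0.7]
gripper_width: -0.001
gripper_force: 0.0
.............................  .............................
.............................  .............................
.............................  .............................
.............................  .............................
......###############........  .............................
......################.......  .............................
......################.......  .............................
......################.......  .............................
..................###
[... 719 characters left out ...]
##...................  ......###############........
......####...................  .................####........
......###############........  .................####........
......################.......  .................####........
......################.......  .................####........
......###############........  .................####........
.............................  ......###############........
.............................  .....################........
.............................  ......###############........
.............................  .............................
.............................  .............................
[ 0.4339803  -0.2477546   0.26761705]
```

Units shows 5 at about 4.86, so it needs +1.14. A stroke of about 48 mm:

```bash
python3 -m pendant '[{"x":0.1,"y":-0.07,"z":-0.15,"rx":0,"ry":0,"rz":0,"claw":0},{"x":0.207,"y":-0.148,"z":-0.3,"rx":0,"ry":0,"rz":0,"claw":0},{"x":0.207,"y":-0.148,"z":-0.45,"rx":0,"ry":0,"rz":0,"claw":0},{"x":0.207,"y":-0.148,"z":-0.53,"rx":0,"ry":0,"rz":0,"claw":0},{"x":0.207,"y":-0.148,"z":-0.56,"rx":0,"ry":0,"rz":0,"claw":0},{"x":0.207,"y":-0.148,"z":-0.575,"rx":0,"ry":0,"rz":0,"claw":0},{"x":0.207,"y":-0.148,"z":-0.575,"rx":0,"ry":0,"rz":0,"claw":0},{"x":0.207,"y":-0.148,"z":-0.575,"rx":0,"ry":0,"rz":0,"claw":0}]'
python3 -m pendant '[{"x":0.032,"y":0.004,"z":0.004,"rx":0,"ry":0,"rz":0,"claw":0},{"x":0.071,"y":0.009,"z":0.007,"rx":0,"ry":0,"rz":0,"claw":0},{"x":0.111,"y":0.014,"z":0.008,"rx":0,"ry":0,"rz":0,"claw":0},{"x":0.151,"y":0.019,"z":0.008,"rx":0,"ry":0,"rz":0,"claw":0},{"x":0.19,"y":0.024,"z":0.005,"rx":0,"ry":0,"rz":0,"claw":0},{"x":0.19,"y":0.024,"z":0.005,"rx":0,"ry":0,"rz":0,"claw":0},{"x":0.19,"y":0.024,"z":0.005,"rx":0,"ry":0,"rz":0,"claw":0},{"x":0.19,"y":0.024,"z":0.2,"rx":0,"ry":0,"rz":0,"claw":0}]'
python3 -m pendant '[{"x":-0.1,"y":0,"z":0.2,"rx":0,"ry":0,"rz":0,"claw":0},{"x":-0.3,"y":0.05,"z":0.38,"rx":0,"ry":0,"rz":0,"claw":0},{"x":-0.397,"y":0.124,"z":0.38,"rx":0,"ry":0,"rz":0,"claw":0},{"x":-0.397,"y":0.124,"z":0.38,"rx":0,"ry":0,"rz":0,"claw":0},{"x":-0.397,"y":0.124,"z":0.38,"rx":0,"ry":0,"rz":0,"claw":0},{"x":-0.397,"y":0.124,"z":0.38,"rx":0,"ry":0,"rz":0,"claw":0},{"x":-0.397,"y":0.124,"z":0.38,"rx":0,"ry":0,"rz":0,"claw":0},{"x":-0.397,"y":0.124,"z":0.38,"rx":0,"ry":0,"rz":0,"claw":0}]'
python3 - <<'E'
from h import *
windows(); print(sense()["tcp_pos"])
E
```

```text
time_s: 53.6
tcp_pos: [0.486, -0.2848, 0.1253]
ee_rot: [[0.992, 0.127, 0.002], [0.127, -0.992, -0.001], [0.002, 0.001, -1.0]]
wrist_force: [-0.1, 0.3, 0.2]
gripper_width: 0.006
gripper_force: 0.0
time_s: 54.6
tcp_pos: [0.5299, -0.2776, 0.1702]
ee_rot: [[0.992, 0.126, -0.011], [0.126, -0.992, 0.004], [-0.01, -0.005, -1.0]]
wrist_force: [1.4, 0.2, 0.9]
gripper_width: 0.004
gripper_force: 0.0
time_s: 55.6
tcp_pos: [0.434, -0.2478, 0.2687]
ee_rot: [[0.992, 0.127, -0.001], [0.127, -0.992, 0.0], [-0.001, -0.0, -1.0]]
wrist_force: [0.4, -0.1, 0.3]
gripper_width: 0.006
gripper_force: 0.0
.............................  .............................
.............................  ......###############........
.............................  ......###############........
.............................  ......###############........
......###############........  .........#.........#.........
......################.......  .............................
......################.......  .............................
......################.......  .............................
..................####...
[... 715 characters left out ...]
##...................  .....################........
......####...................  .....################........
......###############........  .....################........
......################.......  .....####........####........
......################.......  .....####........####........
.......##############........  .....####........####........
.............................  .....####........####........
.............................  ......###........####........
.............................  ......###############........
.............................  .............................
.............................  .............................
[ 0.43389404 -0.24776132  0.2688868 ]
```

Units 6 is about 6 mm low in the window (5.79), so it needs about 9 mm of rim travel. A short stroke over the top:

```bash
python3 -m pendant '[{"x":0.1,"y":-0.05,"z":-0.1,"rx":0,"ry":0,"rz":0,"claw":0},{"x":0.298,"y":-0.135,"z":-0.25,"rx":0,"ry":0,"rz":0,"claw":0},{"x":0.298,"y":-0.135,"z":-0.4,"rx":0,"ry":0,"rz":0,"claw":0},{"x":0.298,"y":-0.135,"z":-0.52,"rx":0,"ry":0,"rz":0,"claw":0},{"x":0.298,"y":-0.135,"z":-0.56,"rx":0,"ry":0,"rz":0,"claw":0},{"x":0.298,"y":-0.135,"z":-0.575,"rx":0,"ry":0,"rz":0,"claw":0},{"x":0.298,"y":-0.135,"z":-0.575,"rx":0,"ry":0,"rz":0,"claw":0},{"x":0.298,"y":-0.135,"z":-0.575,"rx":0,"ry":0,"rz":0,"claw":0}]'
python3 -m pendant '[{"x":0.012,"y":0.002,"z":0,"rx":0,"ry":0,"rz":0,"claw":0},{"x":0.024,"y":0.003,"z":0,"rx":0,"ry":0,"rz":0,"claw":0},{"x":0.037,"y":0.005,"z":0,"rx":0,"ry":0,"rz":0,"claw":0},{"x":0.037,"y":0.005,"z":0,"rx":0,"ry":0,"rz":0,"claw":0},{"x":0.037,"y":0.005,"z":0,"rx":0,"ry":0,"rz":0,"claw":0},{"x":0.037,"y":0.005,"z":0,"rx":0,"ry":0,"rz":0,"claw":0},{"x":0.037,"y":0.005,"z":0.1,"rx":0,"ry":0,"rz":0,"claw":0},{"x":0.037,"y":0.005,"z":0.25,"rx":0,"ry":0,"rz":0,"claw":0}]'
python3 -m pendant '[{"x":-0.1,"y":0,"z":0.15,"rx":0,"ry":0,"rz":0,"claw":0},{"x":-0.3,"y":0.05,"z":0.32,"rx":0,"ry":0,"rz":0,"claw":0},{"x":-0.335,"y":0.13,"z":0.32,"rx":0,"ry":0,"rz":0,"claw":0},{"x":-0.335,"y":0.13,"z":0.32,"rx":0,"ry":0,"rz":0,"claw":0},{"x":-0.335,"y":0.13,"z":0.32,"rx":0,"ry":0,"rz":0,"claw":0},{"x":-0.335,"y":0.13,"z":0.32,"rx":0,"ry":0,"rz":0,"claw":0},{"x":-0.335,"y":0.13,"z":0.32,"rx":0,"ry":0,"rz":0,"claw":0},{"x":-0.335,"y":0.13,"z":0.32,"rx":0,"ry":0,"rz":0,"claw":0}]'
python3 - <<'E'
from h import *
windows(); print(sense()["tcp_pos"])
E
```

```text
time_s: 56.65
tcp_pos: [0.509, -0.2815, 0.1273]
ee_rot: [[0.992, 0.128, 0.002], [0.128, -0.992, -0.001], [0.002, 0.001, -1.0]]
wrist_force: [-0.8, 2.8, 5.3]
gripper_width: 0.008
gripper_force: 2.7
time_s: 57.65
tcp_pos: [0.5171, -0.2801, 0.1878]
ee_rot: [[0.992, 0.127, -0.002], [0.127, -0.992, 0.0], [-0.002, -0.001, -1.0]]
wrist_force: [0.7, -0.3, -0.1]
gripper_width: 0.005
gripper_force: 0.0
time_s: 58.65
tcp_pos: [0.4339, -0.2479, 0.2676]
ee_rot: [[0.992, 0.127, -0.001], [0.127, -0.992, 0.0], [-0.001, -0.0, -1.0]]
wrist_force: [-0.3, -0.6, -0.6]
gripper_width: 0.003
gripper_force: 0.0
.............................  .............................
.............................  .............................
.............................  .............................
.............................  ......###############........
......###############........  .....################........
......################.......  .....################........
......################.......  .....###############.........
......################.......  .....####....................
..................
[... 722 characters left out ...]
##...................  .....#####.......####........
......####...................  .....################........
......################.......  .....################........
......################.......  .....################........
......################.......  ......##############.........
.......##############........  .............................
.............................  .............................
.............................  .............................
.............................  .............................
.............................  .............................
.............................  .............................
[ 0.43385415 -0.24780195  0.26767129]
```

Units 6 is centred at row 13.5, about 1.2 mm too far. A 2 mm nudge back, and check the rest of the scene at the same time.

```bash
python3 -m pendant '[{"x":0.1,"y":-0.05,"z":-0.1,"rx":0,"ry":0,"rz":0,"claw":0},{"x":0.318,"y":-0.133,"z":-0.25,"rx":0,"ry":0,"rz":0,"claw":0},{"x":0.318,"y":-0.133,"z":-0.4,"rx":0,"ry":0,"rz":0,"claw":0},{"x":0.318,"y":-0.133,"z":-0.52,"rx":0,"ry":0,"rz":0,"claw":0},{"x":0.318,"y":-0.133,"z":-0.555,"rx":0,"ry":0,"rz":0,"claw":0},{"x":0.318,"y":-0.133,"z":-0.57,"rx":0,"ry":0,"rz":0,"claw":0},{"x":0.318,"y":-0.133,"z":-0.57,"rx":0,"ry":0,"rz":0,"claw":0},{"x":0.318,"y":-0.133,"z":-0.57,"rx":0,"ry":0,"rz":0,"claw":0}]'
python3 -m pendant '[{"x":-0.004,"y":0,"z":0,"rx":0,"ry":0,"rz":0,"claw":0},{"x":-0.009,"y":-0.001,"z":0,"rx":0,"ry":0,"rz":0,"claw":0},{"x":-0.009,"y":-0.001,"z":0,"rx":0,"ry":0,"rz":0,"claw":0},{"x":-0.009,"y":-0.001,"z":0,"rx":0,"ry":0,"rz":0,"claw":0},{"x":-0.009,"y":-0.001,"z":0,"rx":0,"ry":0,"rz":0,"claw":0},{"x":-0.009,"y":-0.001,"z":0,"rx":0,"ry":0,"rz":0,"claw":0},{"x":-0.009,"y":-0.001,"z":0.1,"rx":0,"ry":0,"rz":0,"claw":0},{"x":-0.009,"y":-0.001,"z":0.25,"rx":0,"ry":0,"rz":0,"claw":0}]'
python3 -m pendant '[{"x":-0.1,"y":0,"z":0.15,"rx":0,"ry":0,"rz":0,"claw":0},{"x":-0.3,"y":0.05,"z":0.32,"rx":0,"ry":0,"rz":0,"claw":0},{"x":-0.31,"y":0.13,"z":0.32,"rx":0,"ry":0,"rz":0,"claw":0},{"x":-0.31,"y":0.13,"z":0.32,"rx":0,"ry":0,"rz":0,"claw":0},{"x":-0.31,"y":0.13,"z":0.32,"rx":0,"ry":0,"rz":0,"claw":0},{"x":-0.31,"y":0.13,"z":0.32,"rx":0,"ry":0,"rz":0,"claw":0},{"x":-0.31,"y":0.13,"z":0.32,"rx":0,"ry":0,"rz":0,"claw":0},{"x":-0.31,"y":0.13,"z":0.32,"rx":0,"ry":0,"rz":0,"claw":0}]'
python3 - <<'E'
from h import *
windows(); print(sense()["tcp_pos"])
s=capture("scene");d=capture("side")
for n,i in(("scene",s),("side",d)):
  for l in("cart_a","cart_used","flask_1","beaker","reagent"): print(n,l,[(np.round(r["centre"]).tolist(),round(r["conf"],2)) for r in search_frame(i,l)])
# button height: match button centre between scene and side
for n,i in(("scene",s),("side",d)):
    b=[(c,a) for c,a,m in blobs(i,"green",20) if np.hypot(*(c-proj(i,tw(0,-.0675,.12))))<15];print(n,b,[proj(i,tw(0,-.0675,z)).round(1).tolist() for z in(.115,.12,.125,.13)])
E
```

```text
time_s: 59.7
tcp_pos: [0.5145, -0.281, 0.1275]
ee_rot: [[0.992, 0.128, 0.004], [0.128, -0.992, -0.001], [0.003, 0.001, -1.0]]
wrist_force: [1.0, 3.4, 6.0]
gripper_width: 0.003
gripper_force: 2.7
time_s: 60.7
tcp_pos: [0.5101, -0.2812, 0.1877]
ee_rot: [[0.992, 0.127, -0.003], [0.127, -0.992, 0.001], [-0.003, -0.001, -1.0]]
wrist_force: [1.0, 0.2, -0.5]
gripper_width: 0.004
gripper_force: 0.0
time_s: 61.7
tcp_pos: [0.4336, -0.2488, 0.2676]
ee_rot: [[0.992, 0.127, -0.001], [0.127, -0.992, 0.0], [-0.001, -0.0, -1.0]]
wrist_force: [-0.1, -0.5, 0.2]
gripper_width: 0.007
gripper_force: 0.0
.............................  .............................
.............................  .............................
.............................  ......###############........
.............................  ......###############........
......################.......  .....################........
......################.......  .....################........
......################.......  .....####....................
......################.......  .....####....................
..................####
[... 1569 characters left out ...]
178.0], 0.93)]
scene beaker [([259.0, 325.0], 0.85), ([235.0, 212.0], 0.19)]
scene reagent []
side cart_a [([376.0, 252.0], 0.87), ([397.0, 310.0], 0.69), ([324.0, 204.0], 0.63)]
side cart_used [([254.0, 206.0], 0.93), ([326.0, 370.0], 0.38)]
side flask_1 [([427.0, 268.0], 0.9), ([325.0, 370.0], 0.81), ([483.0, 308.0], 0.39)]
side beaker [([403.0, 238.0], 0.94), ([425.0, 319.0], 0.67)]
side reagent [([484.0, 309.0], 0.96), ([377.0, 293.0], 0.25)]
scene [(array([214.17948718, 182.93589744]), np.int32(78))] [[214.9, 185.4], [214.7, 183.9], [214.5, 182.5], [214.4, 181.0]]
side [(array([427.34482759, 321.96551724]), np.int32(174))] [[427.8, 328.2], [428.2, 326.1], [428.6, 324.0], [429.1, 321.8]]
```

The nudge went about +1 mm, because touching down while the arm was still settling pushed the wheel. I'll repeat it with a settled hover and a purely vertical touch-down, then about −3.5 mm.

```bash
python3 -m pendant '[{"x":0.1,"y":-0.05,"z":-0.1,"rx":0,"ry":0,"rz":0,"claw":0},{"x":0.318,"y":-0.129,"z":-0.25,"rx":0,"ry":0,"rz":0,"claw":0},{"x":0.325,"y":-0.129,"z":-0.4,"rx":0,"ry":0,"rz":0,"claw":0},{"x":0.325,"y":-0.129,"z":-0.5,"rx":0,"ry":0,"rz":0,"claw":0},{"x":0.325,"y":-0.129,"z":-0.53,"rx":0,"ry":0,"rz":0,"claw":0},{"x":0.325,"y":-0.129,"z":-0.53,"rx":0,"ry":0,"rz":0,"claw":0},{"x":0.325,"y":-0.129,"z":-0.53,"rx":0,"ry":0,"rz":0,"claw":0},{"x":0.325,"y":-0.129,"z":-0.53,"rx":0,"ry":0,"rz":0,"claw":0}]'
python3 -m pendant '[{"x":0,"y":0,"z":-0.02,"rx":0,"ry":0,"rz":0,"claw":0},{"x":0,"y":0,"z":-0.03,"rx":0,"ry":0,"rz":0,"claw":0},{"x":0,"y":0,"z":-0.038,"rx":0,"ry":0,"rz":0,"claw":0},{"x":0,"y":0,"z":-0.038,"rx":0,"ry":0,"rz":0,"claw":0},{"x":0,"y":0,"z":-0.038,"rx":0,"ry":0,"rz":0,"claw":0},{"x":0,"y":0,"z":-0.038,"rx":0,"ry":0,"rz":0,"claw":0},{"x":0,"y":0,"z":-0.038,"rx":0,"ry":0,"rz":0,"claw":0},{"x":0,"y":0,"z":-0.038,"rx":0,"ry":0,"rz":0,"claw":0}]'
python3 -m pendant '[{"x":-0.007,"y":-0.001,"z":0,"rx":0,"ry":0,"rz":0,"claw":0},{"x":-0.014,"y":-0.002,"z":0,"rx":0,"ry":0,"rz":0,"claw":0},{"x":-0.014,"y":-0.002,"z":0,"rx":0,"ry":0,"rz":0,"claw":0},{"x":-0.014,"y":-0.002,"z":0,"rx":0,"ry":0,"rz":0,"claw":0},{"x":-0.014,"y":-0.002,"z":0,"rx":0,"ry":0,"rz":0,"claw":0},{"x":-0.014,"y":-0.002,"z":0.02,"rx":0,"ry":0,"rz":0,"claw":0},{"x":-0.014,"y":-0.002,"z":0.1,"rx":0,"ry":0,"rz":0,"claw":0},{"x":-0.014,"y":-0.002,"z":0.25,"rx":0,"ry":0,"rz":0,"claw":0}]'
python3 -m pendant '[{"x":-0.1,"y":0,"z":0.15,"rx":0,"ry":0,"rz":0,"claw":0},{"x":-0.3,"y":0.05,"z":0.32,"rx":0,"ry":0,"rz":0,"claw":0},{"x":-0.31,"y":0.13,"z":0.32,"rx":0,"ry":0,"rz":0,"claw":0},{"x":-0.31,"y":0.13,"z":0.32,"rx":0,"ry":0,"rz":0,"claw":0},{"x":-0.31,"y":0.13,"z":0.32,"rx":0,"ry":0,"rz":0,"claw":0},{"x":-0.31,"y":0.13,"z":0.32,"rx":0,"ry":0,"rz":0,"claw":0},{"x":-0.31,"y":0.13,"z":0.32,"rx":0,"ry":0,"rz":0,"claw":0},{"x":-0.31,"y":0.13,"z":0.32,"rx":0,"ry":0,"rz":0,"claw":0}]'
python3 - <<'E'
from h import *
windows(); print(sense()["tcp_pos"])
E
```

```text
time_s: 63.35
tcp_pos: [0.5153, -0.2811, 0.137]
ee_rot: [[0.992, 0.127, 0.003], [0.127, -0.992, -0.001], [0.002, 0.001, -1.0]]
wrist_force: [0.3, -0.1, -0.6]
gripper_width: 0.008
gripper_force: 0.0
time_s: 64.35
tcp_pos: [0.5156, -0.2808, 0.1275]
ee_rot: [[0.992, 0.128, 0.002], [0.128, -0.992, -0.001], [0.002, 0.001, -1.0]]
wrist_force: [-0.8, 3.4, 6.3]
gripper_width: 0.008
gripper_force: 3.1
time_s: 65.35
tcp_pos: [0.5099, -0.2811, 0.1873]
ee_rot: [[0.992, 0.127, -0.005], [0.127, -0.992, 0.001], [-0.005, -0.002, -1.0]]
wrist_force: [0.6, -0.4, -0.1]
gripper_width: 0.004
gripper_force: 0.0
time_s: 66.35
tcp_pos: [0.4338, -0.2491, 0.2681]
ee_rot: [[0.992, 0.127, -0.001], [0.127, -0.992, 0.0], [-0.001, -0.0, -1.0]]
wrist_force: [0.2, 1.5, -0.6]
gripper_width: 0.004
gripper_force: 0.0
.............................  .............................
.............................  .............................
.............................  .............................
.............................  .......##..##.#..##..........
......###############........  ......###############........
..
[... 921 characters left out ...]
##...................  .....####........####........
......####...................  .....################........
......################.......  .....################........
......################.......  .....################........
......################.......  ......###############........
......###############........  .............................
.............................  .............................
.............................  .............................
.............................  .............................
.............................  .............................
.............................  .............................
[ 0.43381409 -0.24905631  0.26820664]
```

Both digits are square (2 and 6, each within 1 mm of centre). Now the start button.

```bash
python3 -m pendant '[{"x":0.12,"y":-0.12,"z":-0.05,"rx":0,"ry":0,"rz":0,"claw":0},{"x":0.25,"y":-0.25,"z":-0.15,"rx":0,"ry":0,"rz":0,"claw":0},{"x":0.348,"y":-0.356,"z":-0.3,"rx":0,"ry":0,"rz":0,"claw":0},{"x":0.348,"y":-0.356,"z":-0.42,"rx":0,"ry":0,"rz":0,"claw":0},{"x":0.348,"y":-0.356,"z":-0.47,"rx":0,"ry":0,"rz":0,"claw":0},{"x":0.348,"y":-0.356,"z":-0.47,"rx":0,"ry":0,"rz":0,"claw":0},{"x":0.348,"y":-0.356,"z":-0.47,"rx":0,"ry":0,"rz":0,"claw":0},{"x":0.348,"y":-0.356,"z":-0.47,"rx":0,"ry":0,"rz":0,"claw":0}]'
python3 -m pendant '[{"x":0,"y":0,"z":-0.05,"rx":0,"ry":0,"rz":0,"claw":0},{"x":0,"y":0,"z":-0.08,"rx":0,"ry":0,"rz":0,"claw":0},{"x":0,"y":0,"z":-0.1,"rx":0,"ry":0,"rz":0,"claw":0},{"x":0,"y":0,"z":-0.108,"rx":0,"ry":0,"rz":0,"claw":0},{"x":0,"y":0,"z":-0.116,"rx":0,"ry":0,"rz":0,"claw":0},{"x":0,"y":0,"z":-0.116,"rx":0,"ry":0,"rz":0,"claw":0},{"x":0,"y":0,"z":-0.116,"rx":0,"ry":0,"rz":0,"claw":0},{"x":0,"y":0,"z":-0.116,"rx":0,"ry":0,"rz":0,"claw":0}]'
```

```text
time_s: 67.4
tcp_pos: [0.5214, -0.338, 0.1528]
ee_rot: [[0.992, 0.128, 0.003], [0.128, -0.992, -0.001], [0.003, 0.002, -1.0]]
wrist_force: [0.4, -0.5, 1.0]
gripper_width: 0.007
gripper_force: 0.0
time_s: 68.4
tcp_pos: [0.5205, -0.3377, 0.1262]
ee_rot: [[0.992, 0.129, 0.0], [0.129, -0.992, -0.001], [-0.0, 0.001, -1.0]]
wrist_force: [-6.1, 7.4, 19.6]
gripper_width: 0.005
gripper_force: 9.5
```

19.6 N is well past the 5 N for full travel, so the button is fully in. Letting go and retreating.

```bash
python3 -m pendant '[{"x":0,"y":0,"z":0.05,"rx":0,"ry":0,"rz":0,"claw":0},{"x":0,"y":0,"z":0.2,"rx":0,"ry":0,"rz":0,"claw":0},{"x":-0.1,"y":0.1,"z":0.4,"rx":0,"ry":0,"rz":0,"claw":0},{"x":-0.25,"y":0.25,"z":0.55,"rx":0,"ry":0,"rz":0,"claw":0},{"x":-0.348,"y":0.356,"z":0.586,"rx":0,"ry":0,"rz":0,"claw":0},{"x":-0.348,"y":0.356,"z":0.586,"rx":0,"ry":0,"rz":0,"claw":0},{"x":-0.348,"y":0.356,"z":0.586,"rx":0,"ry":0,"rz":0,"claw":0},{"x":-0.348,"y":0.356,"z":0.586,"rx":0,"ry":0,"rz":0,"claw":0}]'
python3 - <<'E'
from h import *
windows(); print(sense()["tcp_pos"])
s=capture("scene")
for c,a,m in blobs(s,"blue",100):
    if 260<c[0]<400 and c[1]<330: print(c.round(1),a)
for l in("cart_a","cart_used"): print(l,[(np.round(r["centre"]).tolist(),round(r["conf"],2)) for r in search_frame(s,l)])
# expected wing outlines (locked) in scene: compare blue/red/white
def exp(cx,cy,yaw,z0):
    c,q=np.cos(yaw),np.sin(yaw)
    return [proj(s,(cx+c*x-q*y,cy+q*x+c*y,z0+z)).round(1).tolist() for x in(-.03,.03) for y in(0,) for z in(.092,)]
print("P3",exp(.6038,.242,np.radians(19-90),.03),"P1",exp(.6212,.0048,np.radians(8.5-90),.03))
for c,a,m in blobs(s,"blue",100):
    if 260<c[0]<400 and c[1]<330:
        y,x=np.nonzero(m);print(x.min(),x.max(),y.min(),y.max())
E
```

```text
time_s: 69.4
tcp_pos: [0.4341, -0.2494, 0.2675]
ee_rot: [[0.992, 0.127, -0.002], [0.127, -0.992, 0.0], [-0.002, -0.001, -1.0]]
wrist_force: [-0.6, 0.1, -0.0]
gripper_width: 0.009
gripper_force: 0.0
.............................  .............................
.............................  .............................
.............................  .............................
.............................  .............................
.......###############.......  ......###############........
......################.......  ......###############........
......################.......  .....################........
......################.......  .....#####...................
..................####.......  .....####....................
..................####.......  .....####....................
..................####.......  .....####....................
..................####.......  .....####....................
..................####.......  ......##############.........
......################.......  ......###############........
......################.......  .....############
[... 534 characters left out ...]
...################........
......################.......  ......###############........
......###############........  .............................
.............................  .............................
.............................  .............................
.............................  .............................
.............................  .............................
.............................  .............................
[ 0.43407677 -0.24938366  0.26744103]
[284.2 262.3] 252
[369.4 305.3] 294
cart_a [([277.0, 268.0], 0.78), ([364.0, 313.0], 0.7)]
cart_used []
P3 [[379.6, 303.0], [353.6, 295.8]] P1 [[292.1, 260.7], [271.2, 251.7]]
274 294 254 272
359 381 297 315
```

Run:
```python
from h import *
s=capture("scene");print([(c.round(),a) for c,a,m in blobs(s,"red",60) if 440<c[0]<480])
print(finish_job())
```

```text
[(array([462., 305.]), np.int32(191)), (array([462., 336.]), np.int32(177))]
the job is handed in; nothing more can be done
None
```

I handed the job in at about 69 s on the robot clock: the used cartridge stands in the far yellow tray, both blue cartridges are locked in ports, 26 shows in the windows, and the start button was pressed fully in and released. The used cartridge lifted straight out without a turn, because its lugs were already standing in the slots; no verdict came back at hand-in.

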